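# Walk the heavy hotplate home into its bay

### The job

Creep the heavy two-plate hotplate forward along the counter until it is fully home in its parking bay, both ends of its far side flush against the low steel stop bar, finish with a press that you feel bear on the bar, and let go of it. It is too heavy to shove straight: walk it by pushing the two ends of its near side in turn, never pressing on it harder than about 16 N (come up against it slowly, and feel for the stop bar rather than ramming it) and never letting it swing more than about 15 degrees out of line with the bar. Keep it flat on its feet and leave the other things on the counter where they are.

Things in the scene. Friction and masses are not known exactly. Their poses are not given: they have to be found in the camera images.
- hotplate: Two-plate electric hotplate of white-enamelled cast iron, 7.2 kg: flat smooth (slippery) box 160 mm deep (x), 360 mm wide (y), underside 8 mm and top 58 mm above the counter (iron plates to 70 mm). Four feet, at x +-28, y +-105 mm. Origin: under its centre, at counter height; x points to its far side (away from the robot), y left, z up. Near face: x = -80 mm, bare but for two knobs at y +-40 mm, sticking out 17 mm.
- push_left (a point): The place to push on the left: on the near face, 158 mm left of its middle, 35 mm above the counter. Pushing here, away from the robot, takes some 10 to 14 N and turns the hotplate about the feet of its other end; pushing through the middle would take 19 to 23 N.
- push_right (a point): The same on the right: on the near face, 158 mm right of its middle, 35 mm above the counter.
- far_left (a point): The left end (y = +180 mm) of the hotplate's far side (x = +80 mm), 15 mm above the counter.
- far_right (a point): The right end (y = -180 mm) of the hotplate's far side (x = +80 mm), 15 mm above the counter.
- bay: Rigid, screwed-down steel stop bar, 460 mm long, 20 mm thick, 30 mm high, beyond the hotplate. At each end a cheek 22 mm high reaches 45 mm towards the robot; 404 mm between cheeks. Origin: on the counter, middle of the bar's near face (plane x = 0); x points away from the robot, y along the bar to the left. The hotplate starts 40 to 60 mm short of it and up to 6 degrees out of line.
- mug: Blue ceramic mug, 80 mm across, 90 mm high, a bystander standing to the left. Origin: centre of its underside.
- spice_jar: Amber glass jar with a steel cap, 56 mm across, 85 mm high, a bystander to the right. Origin: centre of its underside.
- bowl: White bowl, 130 mm across, 55 mm high, a bystander to the right. Origin: centre of its underside.

How it is judged:
On the way, in this order (a step that is already met when the one before it is completed fails the run):
1. both ends of the hotplate's far side have been walked to within 25 mm of the stop bar (x of each of far_left, far_right in the frame of bay above -0.025 m), for 0.1 s.
2. with both ends within 3 mm of the bar, the hotplate is pressed so that it bears on the bar with more than 2 N (x of each of far_left, far_right in the frame of bay above -0.003 m and contact force between hotplate and bay above 2 N), for 0.05 s.
At the end, for the whole second after the job is handed in: Both ends of the hotplate's far side are within 3 mm of the stop bar's near face, the hotplate stands between the cheeks (within 26 mm of centred), flat on its feet on the counter and at rest, released (x of each of far_left, far_right in the frame of bay above -0.003 m and y of hotplate in the frame of bay between -0.026 and 0.026 m and angle between hotplate's own z axis and vertical below 0.02 rad and height (world z) of hotplate below 0.005 m and linear speed of hotplate below 0.01 m/s); the robot touches nothing.
It fails at once if the robot presses on the hotplate with more than 19 N (contact force between any of the fingers, the arm and hotplate above 19 N).
It fails at once if the hotplate is swung more than 0.33 rad (19 degrees) out of line with the stop bar (angle between the x axis of hotplate and the x axis of bay, either way round above 0.33 rad).
It fails at once if the hotplate is tipped by more than 0.08 rad (angle between hotplate's own z axis and vertical above 0.08 rad).
It fails at once if a bystander (mug, jar or bowl) is moved by more than 20 mm or tipped (distance of any of mug, spice_jar, bowl from where it was at the start of the episode above 0.02 m or angle between any of mug, spice_jar, bowl's own z axis and vertical above 0.3 rad).
It also fails if it takes over 72 s, if anything falls off the work surface, if the arm or the gripper's body presses on something with over 40 N, if the wrist force passes 120 N, or if a joint passes its speed limit or range.

### The arm

A 7-joint arm with a two-finger parallel gripper is mounted at the origin on the work surface. World frame = base frame: x ahead of the robot, y to its left, z up, the work surface at z = 0. Lengths are in m, angles in rad, forces in N, time in s.
With the tool pointing down it reaches from about 0.35 to 0.9 m from the base axis. Payload 8.1 kg.
Tool frame: the origin (TCP) lies between the finger pads; the fingertips stand 19 mm ahead of it and the grasp point (between the pads) is the TCP; y points along the fingers, x is the direction in which the jaws open and shut, and the axes are right-handed (so a half turn about y gives the same grasp; the last joint's range is limited). The gripper opens to 92 mm and grips with 3 to 60 N. Pads are 19 mm wide; open, the fingers measure 130 mm over their backs; the gripper's body (75 mm by 190 mm) begins 47 mm behind the grasp point.
Start: joints at [1.18, 0.434, 0.025, 1.573, -0.012, 1.134, -0.075], TCP at [0.177, -0.599, 0.246] pointing down, gripper open.
Joint ranges: [-2.62, 2.62], [-0.44, 2.09], [-1.27, 1.32], [0.08, 2.57], [-1.32, 4.46], [0.12, 2], [-2.74, 2.74]. Speed limits (rad/s): [2.22, 2.22, 3.01, 3.01, 3.14, 3.14, 3.14].

### API

Orientations are given as a rotation vector (axis times angle).
In Python, from cell import arm gives the robot as it stands.
- The arm moves only by the tool move_arm, never from a script. Its argument "series" is a list of rows, each an object of numbers: "x", "y", "z": the shift along the tool's x, y, z in cm; "rx", "ry", "rz": the turn, a rotation vector about the tool's x, y, z in rad. In form: [{"x": .., "y": .., "z": .., "rx": .., "ry": .., "rz": ..}, ...]. A call has 1 to 12 rows; each row shifts and turns the pose as measured when the row begins, along the tool's axes as they then stand; what a row does not reach is not made up. A row lasts 1/8 s, in which the tool goes at most 62.5 mm and 10.7 degrees, less where a joint would pass 70% of its speed; a pose out of reach is approached as far as the arm can. A call is refused whole if a number of a shift passes 6.25 or a number of a turn 0.188, either way. A call with a gripper value outside its range is refused whole. "jaw" is the finger opening in cm, from 0 to 9.18, set as the call begins (left out, the last holds). The fingers move at their own pace and stop on an object; "newtons" is the grip in N (left out, the last holds). Time passes only in rows, so rows that do not move let the fingers close. It gives the time, the measured TCP pose, the force and the opening at its end, in the units of the state.
- arm.observe(): the state, without advancing time (a new reading comes with each control period).
- arm.get_image(name): name is "scene" or "top" or "wrist"; returns the picture (384x512x3 uint8, blue, green, red); there is no depth.
- arm.camera_params(name): a dict with "K" (3x3 intrinsics, pixels), "R" (3x3) and "t" (3): a world point X has camera coordinates R X + t; the wrist camera has in their place "tool_from_camera" (4x4, takes a point from camera to tool coordinates, whose origin is the TCP and whose axes are the tool frame's). Camera axes: x right, y down, z forward; pixel columns grow to the right and rows downward; lengths in m; the calibration is good to about 2 mm. The wrist camera is an equidistant fisheye: a pixel r from the principal point sees the ray r / f radians off the axis. A picture is of the moment at which its call begins: read the wrist's pose just before it. camera_params takes no time and is no camera call.
- arm.sign_off(): hands the job in, once; it reports no verdict.
The state is a dict: "clock": time; "joints": joint angles; "dq": joint speeds; "joint_efforts": joint torques, N m; "position": TCP position; "ee_rot": TCP orientation; "force": force on the tool from outside, world axes, zero at the start; "ft_torque": the same for the moment, N m; "width": opening from 0.0 (shut) to 1.0 (fully open).
Only numpy, scipy, OpenCV 4.12 (cv2) and the standard library are available. Lean on these libraries where they do the work, as an engineer would, in place of code of your own. Each camera call takes 0.05 s, during which the arm holds its last target.

## Working session

There is one attempt and no reset: what is moved stays moved. The work goes in short steps, Python scripts to look and compute and a tool call to move; the robot and the scene stay as the last step left them, time stands still between calls to the robot, and variables do not carry over. Pictures are saved under pics/ and viewed, and the job is handed in when it is done.

Besides the shell and the picture viewer there is one more tool, called as name([rows], argument=value, ...), one row to a line, values as JSON. move_arm: Moves the arm, as the interface text tells. Its arguments: {"type":"object","properties":{"series":{"type":"array","items":{"type":"object","properties":{"x":{"type":"number"},"y":{"type":"number"},"z":{"type":"number"},"rx":{"type":"number"},"ry":{"type":"number"},"rz":{"type":"number"}}}},"jaw":{"type":"number"},"newtons":{"type":"number"}},"required":["series"]}

```bash
ls; mkdir -p pics; python3 - <<'E'
from cell import arm
import cv2, numpy as np
s=arm.observe(); print(s)
for n in ("scene","top"):
    im=arm.get_image(n); cv2.imwrite(f"pics/{n}0.png",im)
    p=arm.camera_params(n); print(n,{k:np.round(v,4).tolist() for k,v in p.items()})
print({k:np.round(v,4).tolist() for k,v in arm.camera_params("wrist").items()})
E
```

```text
pics
{'clock': 0.0, 'joints': array([ 1.18040805,  0.43519976,  0.02496475,  1.57413771, -0.01160251,
        1.13398519, -0.07507966]), 'dq': array([-0.00146366,  0.00049436,  0.00074474, -0.00158246,  0.000605  ,
        0.00134041,  0.00043147]), 'joint_efforts': array([-4.71962594e-04, -6.67852235e+01,  9.84998681e-01, -3.14464045e+01,
       -6.06068177e-02,  4.26412420e-02,  1.91752433e-04]), 'position': array([ 0.17720458, -0.59883147,  0.24494357]), 'ee_rot': array([-1.33082987,  0.99565868, -0.9934193 ]), 'force': array([ 0.11251286, -0.69028303,  0.95489724]), 'ft_torque': array([0.02438082, 0.00888554, 0.025637  ]), 'width': 1.0001623409083906}
scene {'K': [[447.405, 0.0, 257.427], [0.0, 447.405, 197.0564], [0.0, 0.0, 1.0]], 'R': [[0.707, 0.7072, -0.0033], [0.5606, -0.5634, -0.6069], [-0.431, 0.4272, -0.7948]], 't': [-0.4436, -0.3282, 1.5279]}
top {'K': [[347.3084, 0.0, 262.5431], [0.0, 347.3084, 188.2013], [0.0, 0.0, 1.0]], 'R': [[0.0105, -0.9999, 0.0118], [-0.9932, -0.0118, -0.1157], [0.1159, -0.0105, -0.9932]], 't': [-0.0136, 0.6409, 1.0538]}
{'K': [[297.3186, 0.0, 261.8185], [0.0, 297.3186, 190.0809], [0.0, 0.0, 1.0]], 'tool_from_camera': [[1.0, 0.0006, 0.0003, -0.0013], [-0.0002, -0.2771, 0.9608, -0.1378], [0.0007, -0.9608, -0.2771, 0.0739], [0.0, 0.0, 0.0, 1.0]]}
```

View pics/top0.png

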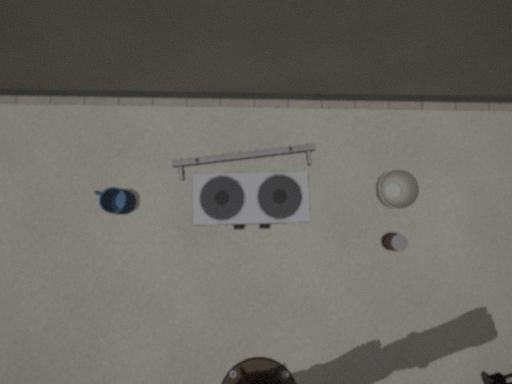

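View pics/scene0.png

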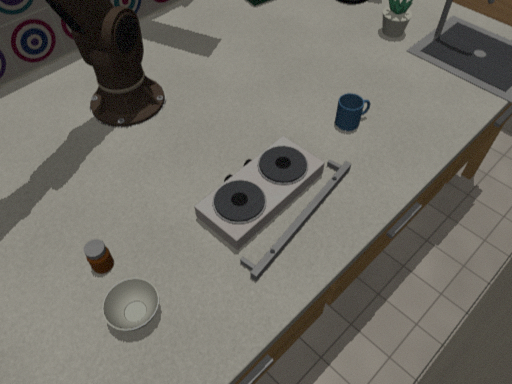

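```bash
python3 - <<'E'
from cell import arm
from scipy.spatial.transform import Rotation as R
print(R.from_rotvec(arm.observe()['ee_rot']).as_matrix().round(3))
E
```

```text
[[ 0.284 -0.     0.959]
 [-0.959  0.001  0.284]
 [-0.001 -1.    -0.   ]]
```

```bash
python3 - <<'E'
import cv2
a=cv2.imread("pics/top0.png")[130:245,160:330]; cv2.imwrite("pics/top0c.png",cv2.resize(cv2.convertScaleAbs(a,alpha=1.5),None,fx=4.6,fy=4.6,interpolation=cv2.INTER_CUBIC))
a=cv2.imread("pics/scene0.png")[120:290,180:370]; cv2.imwrite("pics/scene0c.png",cv2.resize(cv2.convertScaleAbs(a,alpha=1.3),None,fx=3.5,fy=3.5,interpolation=cv2.INTER_CUBIC))
E
```

```text
(no output)
```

View pics/top0c.png

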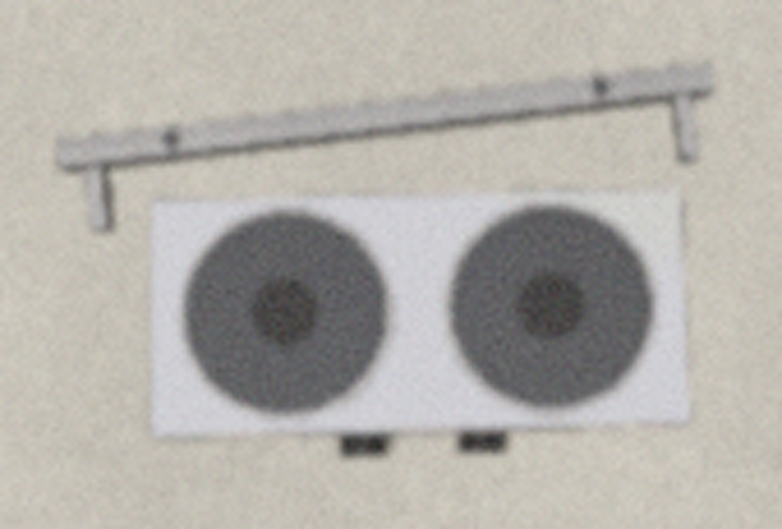

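View pics/scene0c.png

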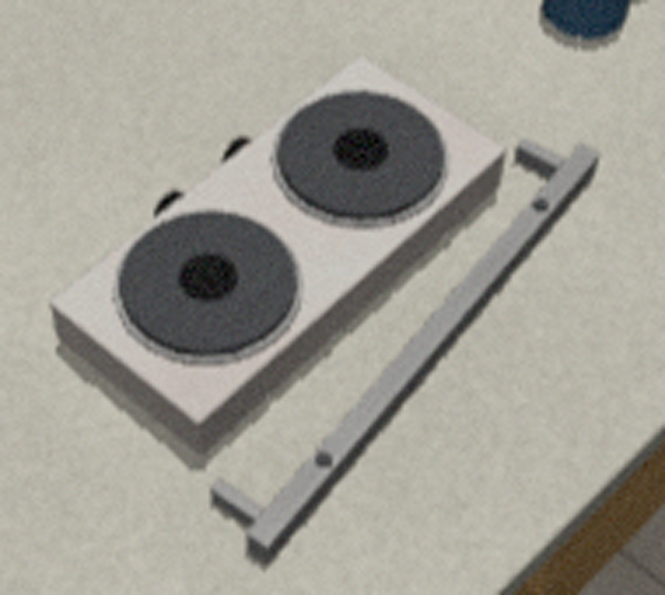

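```bash
cat > h.py <<'E'
import numpy as np, cv2
from cell import arm
from scipy.spatial.transform import Rotation as Ro
def cast(name,px,z):
    p=arm.camera_params(name);K,R,t=p['K'],p['R'],p['t']
    px=np.atleast_2d(px).astype(float)
    d=(R.T@np.linalg.inv(K)@np.c_[px,np.ones(len(px))].T).T
    c=-R.T@t
    return c+d*((z-c[2])/d[:,2])[:,None]
def proj(name,X):
    p=arm.camera_params(name);x=(p['K']@(p['R']@np.atleast_2d(X).T+p['t'][:,None])).T
    return x[:,:2]/x[:,2:]
def plate(name,im,roi):
    "white enamel mask (bluish vs counter): returns corners of min area rect px"
    x0,y0,x1,y1=roi
    f=cv2.GaussianBlur(im,(3,3),0).astype(int)
    return f
E
python3 - <<'E'
from h import *
for n in("top","scene"):
    p=arm.camera_params(n); print(n,-p['R'].T@p['t'])
def uc(pts,s,o): return (np.array(pts)+.5)/s-.5+np.array(o)
T=uc([(152,435),(690,422),(152,200),(684,192)],4.6,(160,130))
print("top plate NL NR FL FR",cast("top",T,.058).round(4).tolist())
S=uc([(362,60),(55,310),(505,155),(200,425)],3.5,(180,120))
print("scene NL NR FL FR",cast("scene",S,.058).round(4).tolist())
B=uc([(60,168),(712,93)],4.6,(160,130)); print("bar near top L,R",cast("top",B,.03).round(4).tolist())
B=uc([(58,140),(712,66)],4.6,(160,130)); print("bar far top L,R",cast("top",B,.03).round(4).tolist())
B=uc([(583,146),(248,540)],3.5,(180,120)); print("scene bar near top L,R",cast("scene",B,.03).round(4).tolist())
B=uc([(598,160),(266,548)],3.5,(180,120)); print("scene bar far top L,R",cast("scene",B,.03).round(4).tolist())
im=cv2.imread("pics/top0.png").astype(int)
for u in (180,240,300,): print(u,[tuple(im[v,u]) for v in range(145,180)])
E
```

```text
top [0.51463513 0.00496974 1.12096051]
scene [ 1.15623377 -0.52400975  1.01376084]
top plate NL NR FL FR [[0.5261, 0.2049, 0.058], [0.5385, -0.151, 0.058], [0.6831, 0.2102, 0.058], [0.693, -0.1477, 0.058]]
scene NL NR FL FR [[0.5318, 0.2045, 0.058], [0.548, -0.152, 0.058], [0.6882, 0.2072, 0.058], [0.6993, -0.1445, 0.058]]
bar near top L,R [[0.7091, 0.2798, 0.03], [0.7679, -0.1716, 0.03]]
bar far top L,R [[0.7287, 0.2819, 0.03], [0.7871, -0.1718, 0.03]]
scene bar near top L,R [[0.7145, 0.2826, 0.03], [0.778, -0.1744, 0.03]]
scene bar far top L,R [[0.7331, 0.2791, 0.03], [0.7913, -0.1699, 0.03]]
180 [(np.int64(122), np.int64(128), np.int64(133)), (np.int64(122), np.int64(129), np.int64(134)), (np.int64(121), np.int64(130), np.int64(131)), (np.int64(122), np.int64(132), np.int64(133)), (np.int64(124), np.int64(129), np.int64(133)), (np.int64(123), np.int64(130), np.int64(132)), (np.int64(123), np.int64(129), np.int64(133)), (np.int64(122), np.int64(129), np.int64(132)), (np.int64(120), np.int64(127), np.int64(130)), (np.int64(120), np.int64(128), np.int64(132)), (np.int64(120), np.int6
[... 3730 characters left out ...]
int64(121), np.int64(126), np.int64(131)), (np.int64(121), np.int64(129), np.int64(132)), (np.int64(125), np.int64(130), np.int64(132)), (np.int64(120), np.int64(130), np.int64(133)), (np.int64(119), np.int64(126), np.int64(131)), (np.int64(123), np.int64(128), np.int64(132)), (np.int64(126), np.int64(129), np.int64(131)), (np.int64(131), np.int64(133), np.int64(137)), (np.int64(141), np.int64(141), np.int64(142)), (np.int64(136), np.int64(138), np.int64(137)), (np.int64(137), np.int64(138), np.int64(140)), (np.int64(137), np.int64(139), np.int64(139)), (np.int64(135), np.int64(138), np.int64(138)), (np.int64(134), np.int64(136), np.int64(136)), (np.int64(134), np.int64(138), np.int64(136))]
```

move_arm([
  {"ry": 0.16},
  {},
], jaw=0, newtons=20)

```text
invalid input
```

```bash
cat >> h.py <<'E'
def st():
    s=arm.observe(); R=Ro.from_rotvec(s['ee_rot']).as_matrix()
    print("t %.2f"%s['clock'],"p",s['position'].round(4),"F",s['force'].round(2),"w %.2f"%s['width'],"yaw %.2f"%np.degrees(np.arctan2(R[1,2],R[0,2])),"tilt",R[2].round(3))
    return s,R
def to(target):
    s,R=st(); d=R.T@(np.array(target)-s['position'])*100; print("tool shift cm",d.round(2)); return d
E
python3 - <<'E'
from h import *
print(cast("top",[[395,242],[397,188],[117,201]],.05).round(3))
to((.47,-.132,.24))
E
```

```text
[[ 0.478 -0.414  0.05 ]
 [ 0.645 -0.426  0.05 ]
 [ 0.595  0.441  0.05 ]]
t 0.10 p [ 0.1773 -0.5989  0.245 ] F [-0.65  0.19  0.46] w 1.00 yaw 16.49 tilt [-0.001 -1.    -0.   ]
tool shift cm [-36.46   0.55  41.32]
```

move_arm([
  {"x": 0,"y": 0,"z": 0,"rx": 0,"ry": 0.16,"rz": 0},
  {"x": 0,"y": 0,"z": 0,"rx": 0,"ry": 0,"rz": 0},
], jaw=0, newtons=20)

```text
clock: 0.35
position: [0.177, -0.5984, 0.2441]
ee_rot: [-1.264, 1.119, -1.114]
force: [0.1, 0.5, 0.2]
width: 0.83
```

```bash
python3 - <<'E'
from h import *
to((.47,-.132,.20))
E
```

```text
t 0.35 p [ 0.177  -0.5984  0.2441] F [0.13 0.48 0.16] w 0.83 yaw 7.18 tilt [-0.003 -1.    -0.001]
tool shift cm [-42.59   4.52  34.91]
```

move_arm([
  {"x": -3.5,"y": 0.2,"z": 2.9},
  {"x": -3.5,"y": 0.2,"z": 2.9},
  {"x": -3.5,"y": 0.2,"z": 2.9},
  {"x": -3.5,"y": 0.2,"z": 2.9},
  {"x": -3.5,"y": 0.2,"z": 2.9},
  {"x": -3.5,"y": 0.2,"z": 2.9},
  {"x": -3.5,"y": 0.2,"z": 2.9},
  {"x": -3.5,"y": 0.2,"z": 2.9},
  {"x": -3.5,"y": 0.2,"z": 2.9},
  {"x": -3.5,"y": 0.2,"z": 2.9},
  {"x": -3.5,"y": 0.2,"z": 2.9},
  {"x": -3.5,"y": 0.2,"z": 2.9},
])

```text
invalid input
```

```bash
python3 - <<'E'
from h import *
to((.50,-.132,.041))
E
```

```text
t 0.35 p [ 0.177  -0.5984  0.2441] F [0.13 0.48 0.16] w 0.83 yaw 7.18 tilt [-0.003 -1.    -0.001]
tool shift cm [-42.17  20.41  37.9 ]
```

move_arm([
  {"x": -3.6,"y": 0.2,"z": 2.9,"rx": 0,"ry": 0,"rz": 0},
  {"x": -3.6,"y": 0.2,"z": 2.9,"rx": 0,"ry": 0,"rz": 0},
  {"x": -3.6,"y": 0.2,"z": 2.9,"rx": 0,"ry": 0,"rz": 0},
  {"x": -3.6,"y": 0.2,"z": 2.9,"rx": 0,"ry": 0,"rz": 0},
  {"x": -3.6,"y": 0.2,"z": 2.9,"rx": 0,"ry": 0,"rz": 0},
  {"x": -3.6,"y": 0.2,"z": 2.9,"rx": 0,"ry": 0,"rz": 0},
  {"x": -3.6,"y": 0.2,"z": 2.9,"rx": 0,"ry": 0,"rz": 0},
  {"x": -3.6,"y": 0.2,"z": 2.9,"rx": 0,"ry": 0,"rz": 0},
  {"x": -3.6,"y": 0.2,"z": 2.9,"rx": 0,"ry": 0,"rz": 0},
  {"x": -3.6,"y": 0.2,"z": 2.9,"rx": 0,"ry": 0,"rz": 0},
  {"x": -3.6,"y": 0.2,"z": 2.9,"rx": 0,"ry": 0,"rz": 0},
])

```text
clock: 1.72
position: [0.4404, -0.15, 0.2208]
ee_rot: [-1.284, 1.089, -1.086]
force: [0.5, 0.3, -0.5]
width: 0.001
```

```bash
python3 - <<'E'
from h import *
to((.50,-.132,.041))
E
```

```text
t 1.73 p [ 0.4404 -0.15    0.2208] F [ 0.48  0.29 -0.53] w 0.00 yaw 9.43 tilt [-0.    -1.    -0.003]
tool shift cm [-0.8  17.96  6.22]
```

move_arm([
  {"x": -0.2,"y": 4.5,"z": 1.0,"rx": 0,"ry": 0.036,"rz": 0},
  {"x": -0.2,"y": 4.5,"z": 1.0,"rx": 0,"ry": 0,"rz": 0},
  {"x": -0.2,"y": 4.5,"z": 1.0,"rx": 0,"ry": 0,"rz": 0},
  {"x": -0.2,"y": 3.4,"z": 1.0,"rx": 0,"ry": 0,"rz": 0},
  {"x": 0,"y": 1.0,"z": 1.0,"rx": 0,"ry": 0,"rz": 0},
  {"x": 0,"y": 0,"z": 0,"rx": 0,"ry": 0,"rz": 0},
])

```text
clock: 2.48
position: [0.4944, -0.1298, 0.0387]
ee_rot: [-1.277, 1.091, -1.094]
force: [-0.3, -0.6, 0.2]
width: 0.004
```

```bash
python3 - <<'E'
from h import *
to((.525,-.132,.04))
for n in ("scene","wrist"):
    cv2.imwrite(f"pics/{n}1.png",arm.get_image(n))
E
```

```text
t 2.48 p [ 0.4944 -0.1298  0.0387] F [-0.32 -0.61  0.21] w 0.00 yaw 8.99 tilt [ 0.    -1.     0.003]
tool shift cm [ 0.7  -0.12  2.98]
```

View pics/scene1.png

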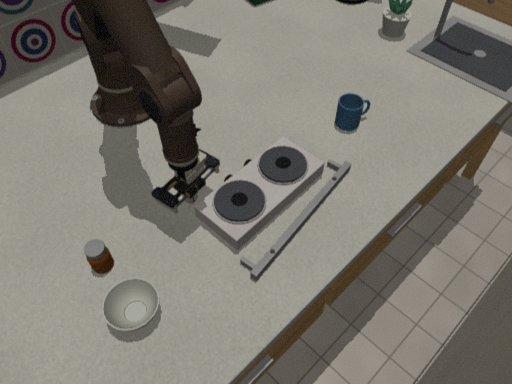

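View pics/wrist1.png

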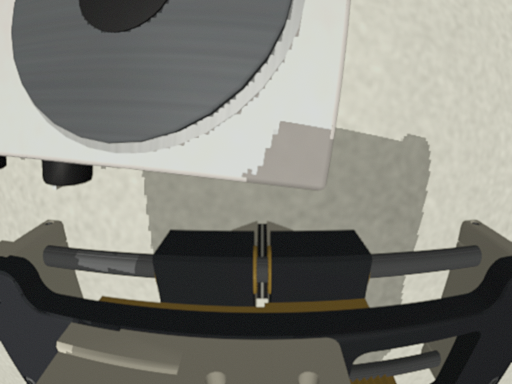

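move_arm([
  {"x": 0.1,"y": -0.1,"z": 0.6,"rx": 0,"ry": 0.03,"rz": 0},
  {"x": 0.1,"y": 0,"z": 0.6,"rx": 0,"ry": 0,"rz": 0},
  {"x": 0,"y": 0,"z": 0.6,"rx": 0,"ry": 0,"rz": 0},
  {"x": 0,"y": 0,"z": 0.2,"rx": 0,"ry": 0,"rz": 0},
  {"x": 0,"y": 0,"z": 0,"rx": 0,"ry": 0,"rz": 0},
])

```text
clock: 3.2
position: [0.517, -0.1305, 0.044]
ee_rot: [-1.26, 1.11, -1.124]
force: [-0.5, -0.6, -0.2]
width: 0.005
```

move_arm([
  {"x": 0,"y": 0,"z": 0.1,"rx": 0,"ry": 0,"rz": 0},
  {"x": 0,"y": 0,"z": 0.1,"rx": 0,"ry": 0,"rz": 0},
  {"x": 0,"y": 0,"z": 0.1,"rx": 0,"ry": 0,"rz": 0},
  {"x": 0,"y": 0,"z": 0.1,"rx": 0,"ry": 0,"rz": 0},
])

```text
clock: 3.7
position: [0.5205, -0.13, 0.0437]
ee_rot: [-1.261, 1.111, -1.123]
force: [0.7, 0.0, 0.4]
width: 0.003
```

```bash
python3 - <<'E'
from h import *
st()
cv2.imwrite(f"pics/wrist2.png",arm.get_image("wrist"))
E
```

```text
t 3.70 p [ 0.5205 -0.13    0.0437] F [0.7  0.04 0.39] w 0.00 yaw 7.05 tilt [ 0.003 -1.     0.008]
```

View pics/wrist2.png

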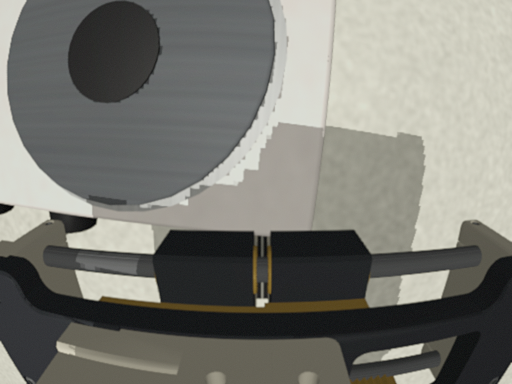

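move_arm([
  {"x": 0,"y": 0.2,"z": 0.1,"rx": 0,"ry": 0,"rz": 0},
  {"x": 0,"y": 0.2,"z": 0.1,"rx": 0,"ry": 0,"rz": 0},
  {"x": 0,"y": 0.1,"z": 0.1,"rx": 0,"ry": 0,"rz": 0},
  {"x": 0,"y": 0,"z": 0.1,"rx": 0,"ry": 0,"rz": 0},
])

```text
clock: 4.25
position: [0.5239, -0.1295, 0.0381]
ee_rot: [-1.262, 1.113, -1.122]
force: [-4.6, 0.2, 2.5]
width: 0.004
```

move_arm([
  {"x": 0,"y": 0,"z": 0.1,"rx": 0,"ry": 0,"rz": 0},
  {"x": 0,"y": 0,"z": 0.1,"rx": 0,"ry": 0,"rz": 0},
  {"x": 0,"y": 0,"z": 0.1,"rx": 0,"ry": 0,"rz": 0},
])

```text
clock: 4.62
position: [0.5238, -0.1295, 0.0375]
ee_rot: [-1.265, 1.118, -1.12]
force: [-5.4, -0.4, 3.7]
width: 0.004
```

move_arm([
  {"x": 0,"y": -0.05,"z": 0.15,"rx": 0,"ry": 0,"rz": 0},
  {"x": 0,"y": 0,"z": 0.2,"rx": 0,"ry": 0,"rz": 0},
])

```text
clock: 4.88
position: [0.5238, -0.1295, 0.0373]
ee_rot: [-1.27, 1.124, -1.118]
force: [-9.4, -0.2, 5.4]
width: -0.001
```

move_arm([
  {"x": 0,"y": 0,"z": 0.2,"rx": 0,"ry": 0,"rz": 0},
  {"x": 0,"y": 0,"z": 0.2,"rx": 0,"ry": 0,"rz": 0},
])

```text
clock: 5.12
position: [0.5238, -0.1293, 0.0365]
ee_rot: [-1.274, 1.13, -1.115]
force: [-8.7, -0.9, 5.2]
width: 0.007
```

```bash
python3 - <<'E'
from h import *
s,R=st();print(R.round(3), s['ft_torque'])
E
```

```text
t 5.12 p [ 0.5238 -0.1293  0.0365] F [-8.72 -0.89  5.23] w 0.01 yaw 6.86 tilt [ 0.    -1.    -0.014]
[[ 0.119 -0.014  0.993]
 [-0.993 -0.002  0.119]
 [ 0.    -1.    -0.014]] [-0.09953538  1.62373207 -0.11343102]
```

move_arm([
  {"x": 0,"y": -0.15,"z": 0.1,"rx": 0.015,"ry": 0,"rz": 0},
  {"x": 0,"y": -0.1,"z": 0.15,"rx": 0,"ry": 0,"rz": 0},
  {"x": 0,"y": 0,"z": 0.2,"rx": 0,"ry": 0,"rz": 0},
])

```text
clock: 5.5
position: [0.5239, -0.1292, 0.0377]
ee_rot: [-1.268, 1.127, -1.118]
force: [-9.9, -0.1, 5.7]
width: 0.002
```

```bash
python3 - <<'E'
from h import *
st()
E
```

```text
t 5.50 p [ 0.5239 -0.1292  0.0377] F [-9.87 -0.12  5.69] w 0.00 yaw 6.78 tilt [-0.001 -1.    -0.007]
```

move_arm([
  {"x": 0,"y": -0.1,"z": 0.2,"rx": 0.006,"ry": 0,"rz": 0},
  {"x": 0,"y": -0.15,"z": 0.22,"rx": 0.003,"ry": 0,"rz": 0},
])

```text
clock: 5.75
position: [0.5239, -0.1291, 0.0387]
ee_rot: [-1.266, 1.128, -1.118]
force: [-8.2, -1.2, -3.4]
width: 0.006
```

```bash
python3 - <<'E'
from h import *
st()
E
```

```text
t 5.75 p [ 0.5239 -0.1291  0.0387] F [-8.24 -1.22 -3.42] w 0.01 yaw 6.72 tilt [-0.002 -1.    -0.006]
```

Vertical friction swings with small y. Use y ≈ -0.07 and press a bit more.

move_arm([
  {"x": 0,"y": -0.05,"z": 0.25,"rx": 0.004,"ry": 0,"rz": 0},
])

```text
clock: 5.88
position: [0.524, -0.1291, 0.0386]
ee_rot: [-1.266, 1.129, -1.118]
force: [-11.6, -0.9, 4.9]
width: 0.004
```

move_arm([
  {"x": 0,"y": -0.07,"z": 0.28,"rx": 0.004,"ry": 0,"rz": 0},
])

```text
clock: 6.0
position: [0.524, -0.1291, 0.0386]
ee_rot: [-1.266, 1.131, -1.118]
force: [-11.2, -0.6, 3.5]
width: 0.008
```

move_arm([
  {"x": 0,"y": -0.07,"z": 0.28,"rx": 0.004,"ry": 0,"rz": 0},
  {"x": 0,"y": -0.07,"z": 0.28,"rx": 0.004,"ry": 0,"rz": 0},
])

```text
clock: 6.25
position: [0.5239, -0.129, 0.0387]
ee_rot: [-1.267, 1.135, -1.117]
force: [-11.1, -0.3, 1.5]
width: 0.005
```

move_arm([
  {"x": 0,"y": -0.06,"z": 0.31,"rx": 0.004,"ry": 0,"rz": 0},
])

```text
clock: 6.38
position: [0.524, -0.129, 0.0387]
ee_rot: [-1.268, 1.137, -1.116]
force: [-11.9, 0.1, 5.7]
width: 0.004
```

move_arm([
  {"x": 0,"y": -0.06,"z": 0.33,"rx": 0.004,"ry": 0,"rz": 0},
  {"x": 0,"y": -0.06,"z": 0.33,"rx": 0.004,"ry": 0,"rz": 0},
])

```text
clock: 6.62
position: [0.5245, -0.1291, 0.0388]
ee_rot: [-1.269, 1.142, -1.115]
force: [-12.0, -1.2, 4.3]
width: 0.007
```

```bash
python3 - <<'E'
from h import *
st()
E
```

```text
t 6.62 p [ 0.5245 -0.1291  0.0388] F [-12.03  -1.24   4.33] w 0.01 yaw 6.37 tilt [-0.006 -1.    -0.017]
```

move_arm([
  {"x": 0,"y": -0.07,"z": 0.34,"rx": 0.012,"ry": -0.003,"rz": 0},
  {"x": 0,"y": -0.07,"z": 0.34,"rx": 0.012,"ry": -0.003,"rz": 0},
])

```text
clock: 6.88
position: [0.5254, -0.1294, 0.0387]
ee_rot: [-1.26, 1.13, -1.117]
force: [-12.4, -1.3, 2.6]
width: 0.006
```

move_arm([
  {"x": 0,"y": -0.07,"z": 0.35,"rx": 0.01,"ry": -0.003,"rz": 0},
  {"x": 0,"y": -0.07,"z": 0.35,"rx": 0.01,"ry": -0.003,"rz": 0},
])

```text
clock: 7.12
position: [0.5261, -0.1296, 0.0386]
ee_rot: [-1.255, 1.122, -1.118]
force: [-11.5, -0.7, 2.3]
width: 0.006
```

```bash
python3 - <<'E'
from h import *
st()
E
```

```text
t 7.12 p [ 0.5261 -0.1296  0.0386] F [-11.45  -0.68   2.27] w 0.01 yaw 6.82 tilt [-0.007 -1.     0.004]
```

move_arm([
  {"x": 0,"y": -0.07,"z": 0.4,"rx": 0.006,"ry": -0.003,"rz": 0},
  {"x": 0,"y": -0.07,"z": 0.4,"rx": 0.006,"ry": -0.003,"rz": 0},
  {"x": 0,"y": -0.07,"z": 0.4,"rx": 0.006,"ry": -0.003,"rz": 0},
])

```text
clock: 7.5
position: [0.5286, -0.1302, 0.0386]
ee_rot: [-1.256, 1.118, -1.113]
force: [-11.3, -2.2, 2.8]
width: 0.003
```

move_arm([
  {"x": 0,"y": -0.07,"z": 0.45,"rx": 0.006,"ry": -0.003,"rz": 0},
  {"x": 0,"y": -0.07,"z": 0.45,"rx": 0.006,"ry": -0.003,"rz": 0},
  {"x": 0,"y": -0.07,"z": 0.45,"rx": 0.006,"ry": -0.003,"rz": 0},
])

```text
clock: 7.88
position: [0.5326, -0.1311, 0.0386]
ee_rot: [-1.258, 1.114, -1.108]
force: [-11.7, -1.9, 3.5]
width: 0.004
```

```bash
python3 - <<'E'
from h import *
st()
E
```

```text
t 7.88 p [ 0.5326 -0.1311  0.0386] F [-11.66  -1.95   3.52] w 0.00 yaw 7.44 tilt [-0.009 -1.     0.005]
```

move_arm([
  {"x": 0,"y": -0.07,"z": 0.5,"rx": 0.005,"ry": -0.003,"rz": 0.002},
  {"x": 0,"y": -0.07,"z": 0.5,"rx": 0.005,"ry": -0.003,"rz": 0.002},
  {"x": 0,"y": -0.07,"z": 0.52,"rx": 0.005,"ry": -0.003,"rz": 0.002},
  {"x": 0,"y": -0.07,"z": 0.52,"rx": 0.005,"ry": -0.003,"rz": 0},
])

```text
clock: 8.38
position: [0.5404, -0.1326, 0.0387]
ee_rot: [-1.26, 1.116, -1.097]
force: [-11.0, -3.3, 3.7]
width: 0.004
```

move_arm([
  {"x": 0,"y": -0.07,"z": 0.52,"rx": 0.005,"ry": -0.003,"rz": 0},
  {"x": 0,"y": -0.07,"z": 0.52,"rx": 0.005,"ry": -0.003,"rz": 0},
  {"x": 0,"y": -0.07,"z": 0.52,"rx": 0.005,"ry": -0.003,"rz": 0},
  {"x": 0,"y": -0.07,"z": 0.52,"rx": 0.005,"ry": -0.003,"rz": 0},
])

```text
clock: 8.88
position: [0.5492, -0.1342, 0.0387]
ee_rot: [-1.265, 1.113, -1.091]
force: [-11.1, -2.6, 3.3]
width: 0.004
```

```bash
python3 - <<'E'
from h import *
st()
cv2.imwrite("pics/top3.png",arm.get_image("top"))
a=cv2.imread("pics/top3.png")[130:245,160:330]; cv2.imwrite("pics/top3c.png",cv2.resize(cv2.convertScaleAbs(a,alpha=1.5),None,fx=4.6,fy=4.6,interpolation=cv2.INTER_CUBIC))
E
```

```text
t 8.88 p [ 0.5492 -0.1342  0.0387] F [-11.07  -2.63   3.34] w 0.00 yaw 8.15 tilt [-0.015 -1.    -0.003]
```

View pics/top3c.png

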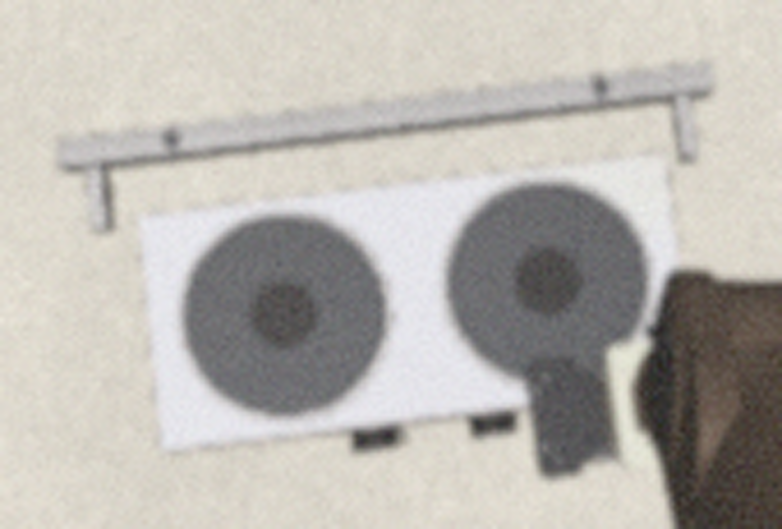

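```bash
cat >> h.py <<'E'
def uc(pts,s=4.6,o=(160,130)): return (np.array(pts)+.5)/s-.5+np.array(o)
bl,br=np.array([.7091,.2798]),np.array([.7679,-.1716])
bo=(bl+br)/2; by=(bl-br)/np.linalg.norm(bl-br); bx=np.array([by[1],-by[0]])
def gaps(FL,FR):
    P=cast("top",uc([FL,FR]),.058)[:,:2]-bo
    print("bay x FL,FR mm",(P@bx*1e3).round(1),"bay y",(P@by*1e3).round(1),"rel yaw deg %.1f"%np.degrees((P[1]-P[0])@bx/np.linalg.norm(P[1]-P[0])))
E
python3 - <<'E'
from h import *
gaps((152,200),(684,192)); gaps((140,215),(662,157))
E
```

```text
bay x FL,FR mm [-34.8 -71.2] bay y [ 162.  -194.2] rel yaw deg -5.8
bay x FL,FR mm [-44.  -45.7] bay y [ 170.9 -182.6] rel yaw deg -0.3
```

move_arm([
  {"x": 0,"y": -0.07,"z": 0.52,"rx": 0.006,"ry": -0.004,"rz": -0.004},
  {"x": 0,"y": -0.07,"z": 0.52,"rx": 0.006,"ry": -0.004,"rz": -0.004},
  {"x": 0,"y": -0.07,"z": 0.55,"rx": 0.006,"ry": -0.004,"rz": -0.004},
  {"x": 0,"y": -0.07,"z": 0.55,"rx": 0.006,"ry": -0.004,"rz": -0.004},
  {"x": 0,"y": -0.07,"z": 0.55,"rx": 0.006,"ry": -0.004,"rz": -0.004},
])

```text
clock: 9.55
position: [0.5593, -0.136, 0.0387]
ee_rot: [-1.287, 1.093, -1.094]
force: [-14.3, -3.1, 6.2]
width: 0.009
```

```bash
python3 - <<'E'
from h import *
st()
E
```

```text
t 9.55 p [ 0.5593 -0.136   0.0387] F [-14.26  -3.06   6.18] w 0.01 yaw 9.05 tilt [ 0.005 -1.    -0.005]
```

move_arm([
  {"x": 0,"y": -0.12,"z": 0.45,"rx": 0.006,"ry": -0.004,"rz": 0},
  {"x": 0,"y": -0.1,"z": 0.45,"rx": 0.006,"ry": -0.004,"rz": 0},
])

```text
clock: 9.8
position: [0.5612, -0.1363, 0.0387]
ee_rot: [-1.291, 1.089, -1.087]
force: [-12.4, -2.5, 2.3]
width: 0.005
```

```bash
python3 - <<'E'
from h import *
st()
cv2.imwrite("pics/wrist4.png",arm.get_image("wrist"))
E
```

```text
t 9.80 p [ 0.5612 -0.1363  0.0387] F [-12.39  -2.48   2.31] w 0.01 yaw 9.46 tilt [ 0.005 -1.    -0.007]
```

View pics/wrist4.png

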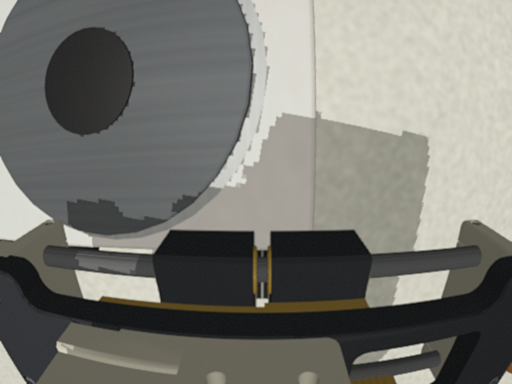

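move_arm([
  {"x": 0,"y": -0.1,"z": 0.48,"rx": 0.006,"ry": -0.003,"rz": -0.001},
  {"x": 0,"y": -0.1,"z": 0.48,"rx": 0.006,"ry": -0.003,"rz": -0.001},
  {"x": 0,"y": -0.1,"z": 0.48,"rx": 0.006,"ry": -0.003,"rz": -0.001},
  {"x": 0,"y": -0.1,"z": 0.48,"rx": 0.006,"ry": -0.003,"rz": -0.001},
])

```text
clock: 10.35
position: [0.5662, -0.1371, 0.0388]
ee_rot: [-1.3, 1.083, -1.08]
force: [-12.9, -3.1, 1.9]
width: 0.005
```

move_arm([
  {"x": 0,"y": -0.1,"z": 0.48,"rx": 0.006,"ry": -0.003,"rz": -0.001},
  {"x": 0,"y": -0.1,"z": 0.48,"rx": 0.006,"ry": -0.003,"rz": -0.001},
  {"x": 0,"y": -0.1,"z": 0.48,"rx": 0.006,"ry": -0.003,"rz": -0.001},
  {"x": 0,"y": -0.1,"z": 0.48,"rx": 0.006,"ry": -0.003,"rz": -0.001},
])

```text
clock: 10.85
position: [0.5713, -0.1378, 0.0389]
ee_rot: [-1.309, 1.076, -1.074]
force: [-12.1, -3.4, 2.8]
width: 0.004
```

```bash
python3 - <<'E'
from h import *
st()
E
```

```text
t 10.85 p [ 0.5713 -0.1378  0.0389] F [-12.08  -3.37   2.75] w 0.00 yaw 10.58 tilt [ 0.01  -1.    -0.014]
```

move_arm([
  {"x": 0,"y": -0.1,"z": 0.48,"rx": 0.009,"ry": -0.001,"rz": 0.001},
  {"x": 0,"y": -0.1,"z": 0.48,"rx": 0.009,"ry": -0.001,"rz": 0.001},
  {"x": 0,"y": -0.1,"z": 0.48,"rx": 0.009,"ry": -0.001,"rz": 0.001},
  {"x": 0,"y": -0.1,"z": 0.48,"rx": 0.009,"ry": -0.001,"rz": 0.001},
])

```text
clock: 11.35
position: [0.5765, -0.1382, 0.0387]
ee_rot: [-1.299, 1.072, -1.072]
force: [-12.0, -2.8, 1.6]
width: 0.002
```

move_arm([
  {"x": 0,"y": 0,"z": -1.0,"rx": 0,"ry": 0,"rz": 0},
  {"x": 0,"y": 0,"z": -3.0,"rx": 0,"ry": 0,"rz": 0},
  {"x": 0,"y": 0,"z": -3.0,"rx": 0,"ry": 0,"rz": 0},
  {"x": 0,"y": 0,"z": 0,"rx": 0,"ry": 0,"rz": 0},
])

```text
clock: 11.85
position: [0.5096, -0.1514, 0.0402]
ee_rot: [-1.294, 1.065, -1.076]
force: [0.6, -0.6, 0.2]
width: 0.011
```

```bash
python3 - <<'E'
from h import *
st()
cv2.imwrite("pics/top5.png",arm.get_image("top"))
a=cv2.imread("pics/top5.png")[130:245,160:330]; cv2.imwrite("pics/top5c.png",cv2.resize(cv2.convertScaleAbs(a,alpha=1.5),None,fx=4.6,fy=4.6,interpolation=cv2.INTER_CUBIC))
E
```

```text
t 11.85 p [ 0.5096 -0.1514  0.0402] F [ 0.62 -0.62  0.21] w 0.01 yaw 10.74 tilt [ 0.006 -1.     0.003]
```

View pics/top5c.png

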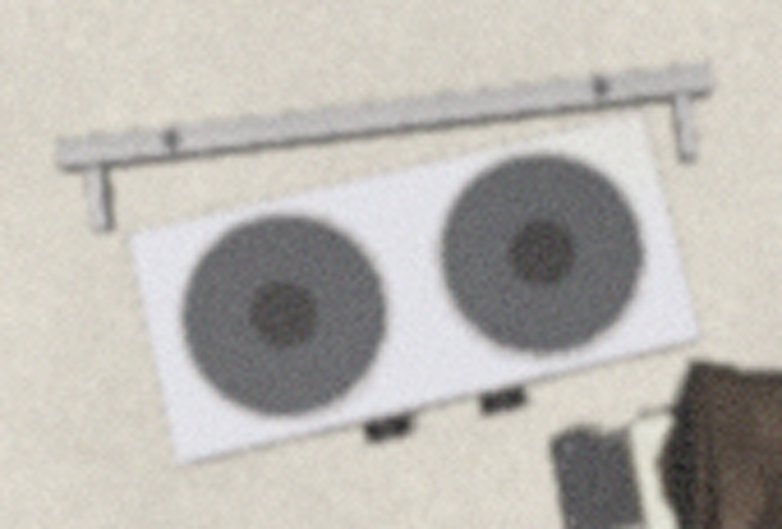

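```bash
cat >> h.py <<'E'
def pushpt(NL,NR,side,back):
    P=cast("top",uc([NL,NR]),.058)[:,:2]; u=(P[0]-P[1])/np.linalg.norm(P[0]-P[1]); n=np.array([u[1],-u[0]])
    q=P[0]-.022*u if side=='L' else P[1]+.022*u
    print("yaw %.1f len %.3f push pt"%(np.degrees(np.arctan2(n[1],n[0])),np.linalg.norm(P[0]-P[1])),q.round(4))
    return q-back*n
E
python3 - <<'E'
from h import *
gaps((130,236),(640,116))
q=pushpt((178,462),(698,340),'L',.0345); print(q)
to((*q,.039))
E
```

```text
bay x FL,FR mm [-57.4 -16. ] bay y [ 178.9 -171.5] rel yaw deg 6.7
yaw 13.8 len 0.354 push pt [0.5138 0.1658]
[0.4803218  0.15761636]
t 11.90 p [ 0.5114 -0.151   0.0405] F [0.39 0.24 0.6 ] w 0.01 yaw 10.78 tilt [ 0.006 -1.     0.005]
tool shift cm [-3.09e+01 -3.00e-02  2.72e+00]
```

move_arm([
  {"x": -4.4,"y": 0,"z": 0,"rx": 0,"ry": 0.02,"rz": 0},
  {"x": -4.5,"y": 0,"z": 0.1,"rx": 0,"ry": 0.02,"rz": 0},
  {"x": -4.5,"y": 0,"z": 0.3,"rx": 0,"ry": 0,"rz": 0},
  {"x": -4.5,"y": 0,"z": 0.3,"rx": 0,"ry": 0,"rz": 0},
  {"x": -4.5,"y": 0,"z": 0.3,"rx": 0,"ry": 0,"rz": 0},
  {"x": -4.5,"y": 0,"z": 0.3,"rx": 0,"ry": 0,"rz": 0},
  {"x": -3.2,"y": 0,"z": 0,"rx": 0,"ry": 0,"rz": 0},
  {"x": 0,"y": 0,"z": 0,"rx": 0,"ry": 0,"rz": 0},
])

```text
clock: 12.9
position: [0.4917, 0.1655, 0.0426]
ee_rot: [-1.253, 1.077, -1.111]
force: [0.7, -0.2, -0.1]
width: 0.011
```

```bash
python3 - <<'E'
from h import *
to((.4803,.1576,.039))
E
```

```text
t 12.90 p [0.4917 0.1655 0.0426] F [ 0.68 -0.17 -0.11] w 0.01 yaw 8.59 tilt [ 0.   -1.    0.03]
tool shift cm [ 0.62  0.33 -1.25]
```

move_arm([
  {"x": 0,"y": 0.3,"z": 0.3,"rx": -0.028,"ry": 0,"rz": 0},
  {"x": 0,"y": 0.1,"z": 0.3,"rx": 0,"ry": 0,"rz": 0},
  {"x": 0,"y": 0,"z": 0.2,"rx": 0,"ry": 0,"rz": 0},
])

```text
clock: 13.28
position: [0.4994, 0.1653, 0.0381]
ee_rot: [-1.279, 1.101, -1.098]
force: [-11.4, 1.0, 4.5]
width: 0.004
```

move_arm([
  {"x": 0,"y": 0,"z": 0.12,"rx": 0,"ry": 0,"rz": 0},
  {"x": 0,"y": 0,"z": 0.12,"rx": 0,"ry": 0,"rz": 0},
  {"x": 0,"y": 0,"z": 0.12,"rx": 0,"ry": 0,"rz": 0},
  {"x": 0,"y": 0,"z": 0.12,"rx": 0,"ry": 0,"rz": 0},
])

```text
clock: 13.78
position: [0.4998, 0.162, 0.0362]
ee_rot: [-1.287, 1.11, -1.098]
force: [-6.2, 1.8, 1.5]
width: 0.005
```

```bash
python3 - <<'E'
from h import *
st()
cv2.imwrite("pics/wrist6.png",arm.get_image("wrist"))
E
```

```text
t 13.78 p [0.4998 0.162  0.0362] F [-6.18  1.76  1.54] w 0.00 yaw 8.31 tilt [ 0.003 -1.    -0.014]
```

View pics/wrist6.png

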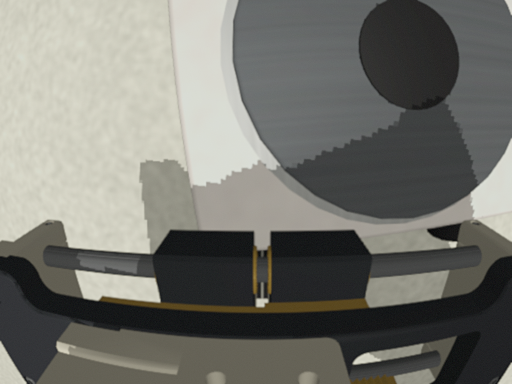

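move_arm([
  {"x": -0.1,"y": -0.15,"z": 0.2,"rx": 0.01,"ry": 0,"rz": 0},
  {"x": -0.1,"y": -0.1,"z": 0.25,"rx": 0.006,"ry": 0,"rz": 0},
])

```text
clock: 14.08
position: [0.5001, 0.1616, 0.0367]
ee_rot: [-1.283, 1.105, -1.104]
force: [-9.0, 0.7, -0.3]
width: 0.007
```

move_arm([
  {"x": -0.1,"y": -0.08,"z": 0.3,"rx": 0.006,"ry": 0,"rz": 0},
  {"x": -0.1,"y": -0.08,"z": 0.32,"rx": 0.006,"ry": 0,"rz": 0},
])

```text
clock: 14.32
position: [0.5001, 0.1616, 0.0366]
ee_rot: [-1.284, 1.104, -1.107]
force: [-11.0, -0.3, 6.2]
width: 0.002
```

```bash
python3 - <<'E'
from h import *
st()
E
```

```text
t 14.32 p [0.5001 0.1616 0.0366] F [-10.97  -0.28   6.15] w 0.00 yaw 8.16 tilt [ 0.008 -1.    -0.007]
```

move_arm([
  {"x": -0.1,"y": -0.1,"z": 0.34,"rx": 0.007,"ry": 0,"rz": 0.002},
  {"x": -0.1,"y": -0.1,"z": 0.36,"rx": 0.007,"ry": 0,"rz": 0.002},
])

```text
clock: 14.58
position: [0.5001, 0.1616, 0.0366]
ee_rot: [-1.283, 1.104, -1.107]
force: [-12.6, -0.4, 2.8]
width: 0.006
```

move_arm([
  {"x": -0.1,"y": -0.1,"z": 0.4,"rx": 0.007,"ry": 0,"rz": 0.002},
  {"x": -0.1,"y": -0.1,"z": 0.42,"rx": 0.007,"ry": 0,"rz": 0.002},
])

```text
clock: 14.82
position: [0.5002, 0.1617, 0.0366]
ee_rot: [-1.283, 1.105, -1.106]
force: [-14.8, -1.0, 6.3]
width: 0.005
```

```bash
python3 - <<'E'
from h import *
st()
E
```

```text
t 14.82 p [0.5002 0.1617 0.0366] F [-14.79  -0.98   6.31] w 0.01 yaw 8.13 tilt [ 0.006 -1.    -0.007]
```

move_arm([
  {"x": 0,"y": -0.2,"z": 0.38,"rx": 0.008,"ry": 0,"rz": 0.003},
  {"x": 0,"y": -0.15,"z": 0.4,"rx": 0.008,"ry": 0,"rz": 0.003},
])

```text
clock: 15.08
position: [0.5005, 0.1604, 0.0374]
ee_rot: [-1.279, 1.106, -1.103]
force: [-11.2, 2.8, -2.1]
width: 0.008
```

```bash
python3 - <<'E'
from h import *
s,_=st();print(s['ft_torque'])
for n in ("scene","top"):
    cv2.imwrite(f"pics/{n}7.png",arm.get_image(n))
a=cv2.imread("pics/top7.png")[130:245,160:330]; cv2.imwrite("pics/top7c.png",cv2.resize(cv2.convertScaleAbs(a,alpha=1.5),None,fx=4.6,fy=4.6,interpolation=cv2.INTER_CUBIC))
a=cv2.imread("pics/scene7.png")[90:290,140:370]; cv2.imwrite("pics/scene7c.png",cv2.resize(cv2.convertScaleAbs(a,alpha=1.3),None,fx=3,fy=3,interpolation=cv2.INTER_CUBIC))
E
```

```text
t 15.07 p [0.5005 0.1604 0.0374] F [-11.15   2.77  -2.09] w 0.01 yaw 8.17 tilt [ 0.003 -1.    -0.006]
[0.41595828 2.28657793 0.24684622]
```

View pics/top7c.png

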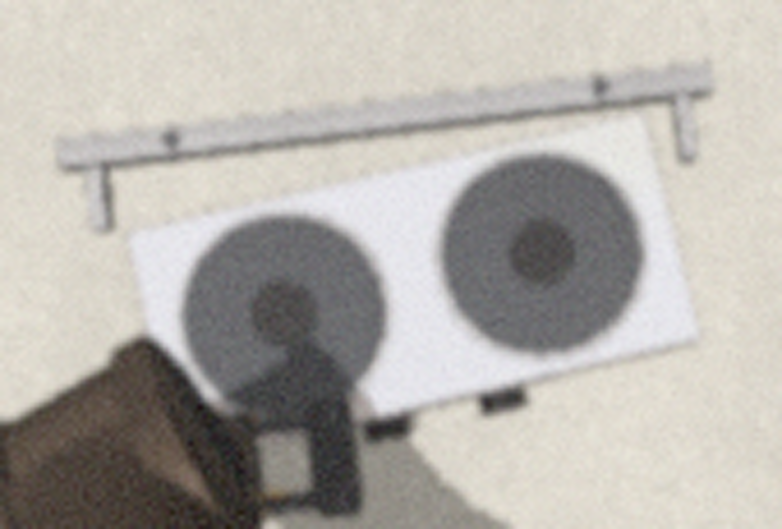

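View pics/scene7c.png

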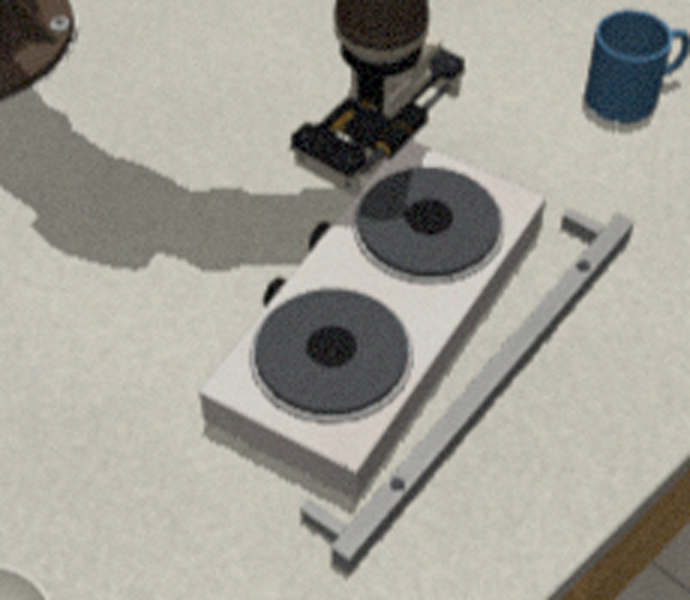

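move_arm([
  {"x": 0,"y": 0,"z": -1.0,"rx": 0,"ry": 0,"rz": 0},
  {"x": -0.8,"y": 0,"z": 0,"rx": 0,"ry": -0.09,"rz": 0},
  {"x": -0.4,"y": 0,"z": 0,"rx": 0,"ry": 0,"rz": 0},
  {"x": 0,"y": 0,"z": 0,"rx": 0,"ry": 0,"rz": 0},
])

```text
clock: 15.68
position: [0.4897, 0.1683, 0.0376]
ee_rot: [-1.313, 1.041, -1.041]
force: [-0.0, -0.1, -0.2]
width: 0.005
```

```bash
python3 - <<'E'
from h import *
st()
E
```

```text
t 15.68 p [0.4897 0.1683 0.0376] F [-0.02 -0.14 -0.19] w 0.00 yaw 13.02 tilt [ 0.003 -1.    -0.003]
```

move_arm([
  {"x": 0,"y": -0.03,"z": 0.2,"rx": 0,"ry": 0,"rz": 0},
  {"x": 0,"y": -0.03,"z": 0.2,"rx": 0,"ry": 0,"rz": 0},
  {"x": 0,"y": -0.03,"z": 0.15,"rx": 0,"ry": 0,"rz": 0},
  {"x": 0,"y": -0.03,"z": 0.15,"rx": 0,"ry": 0,"rz": 0},
  {"x": 0,"y": -0.03,"z": 0.15,"rx": 0,"ry": 0,"rz": 0},
])

```text
clock: 16.3
position: [0.4993, 0.1695, 0.0393]
ee_rot: [-1.311, 1.043, -1.044]
force: [0.2, -0.3, -0.5]
width: 0.001
```

move_arm([
  {"x": 0,"y": -0.04,"z": 0.18,"rx": 0,"ry": 0,"rz": 0},
  {"x": 0,"y": -0.04,"z": 0.18,"rx": 0,"ry": 0,"rz": 0},
  {"x": 0,"y": -0.04,"z": 0.18,"rx": 0,"ry": 0,"rz": 0},
])

```text
clock: 16.68
position: [0.4994, 0.1694, 0.0393]
ee_rot: [-1.321, 1.047, -1.04]
force: [-6.0, -0.8, 3.8]
width: 0.005
```

move_arm([
  {"x": 0,"y": -0.08,"z": 0.28,"rx": 0.01,"ry": 0,"rz": 0},
  {"x": 0,"y": -0.08,"z": 0.3,"rx": 0.007,"ry": 0,"rz": 0},
])

```text
clock: 16.92
position: [0.4995, 0.1694, 0.0393]
ee_rot: [-1.317, 1.041, -1.043]
force: [-8.5, -1.2, 2.5]
width: 0.006
```

move_arm([
  {"x": 0,"y": -0.1,"z": 0.34,"rx": 0.007,"ry": 0,"rz": 0},
  {"x": 0,"y": -0.1,"z": 0.36,"rx": 0.007,"ry": 0,"rz": 0},
])

```text
clock: 17.18
position: [0.4996, 0.1694, 0.0393]
ee_rot: [-1.318, 1.038, -1.043]
force: [-9.5, -1.0, 1.7]
width: 0.006
```

```bash
python3 - <<'E'
from h import *
s,_=st();print(s['ft_torque'])
E
```

```text
t 17.18 p [0.4996 0.1694 0.0393] F [-9.49 -1.05  1.67] w 0.01 yaw 13.11 tilt [ 0.008 -1.    -0.005]
[-0.23053622  1.92865102  0.15157637]
```

move_arm([
  {"x": 0,"y": -0.08,"z": 0.4,"rx": 0.007,"ry": 0,"rz": 0.003},
  {"x": 0,"y": -0.08,"z": 0.43,"rx": 0.007,"ry": 0,"rz": 0.002},
])

```text
clock: 17.42
position: [0.4997, 0.1694, 0.0391]
ee_rot: [-1.318, 1.038, -1.039]
force: [-12.9, -2.2, 6.5]
width: 0.008
```

move_arm([
  {"x": 0,"y": -0.08,"z": 0.46,"rx": 0.007,"ry": 0,"rz": 0},
  {"x": 0,"y": -0.08,"z": 0.46,"rx": 0.007,"ry": 0,"rz": 0},
])

```text
clock: 17.68
position: [0.5006, 0.1698, 0.0391]
ee_rot: [-1.321, 1.036, -1.038]
force: [-12.2, -2.1, 8.5]
width: 0.003
```

```bash
python3 - <<'E'
from h import *
s,_=st()
E
```

```text
t 17.68 p [0.5006 0.1698 0.0391] F [-12.24  -2.14   8.54] w 0.00 yaw 13.40 tilt [ 0.008 -1.    -0.007]
```

move_arm([
  {"x": 0,"y": -0.15,"z": 0.48,"rx": 0.008,"ry": 0.003,"rz": 0.001},
  {"x": 0,"y": -0.12,"z": 0.48,"rx": 0.007,"ry": 0.004,"rz": 0.001},
  {"x": 0,"y": -0.1,"z": 0.48,"rx": 0.006,"ry": 0.004,"rz": 0.001},
])

```text
clock: 18.05
position: [0.5019, 0.1706, 0.0392]
ee_rot: [-1.321, 1.043, -1.042]
force: [-11.9, -1.2, 7.0]
width: 0.004
```

```bash
python3 - <<'E'
from h import *
s,_=st()
E
```

```text
t 18.05 p [0.5019 0.1706 0.0392] F [-11.93  -1.24   7.04] w 0.00 yaw 12.99 tilt [ 0.008 -1.    -0.01 ]
```

move_arm([
  {"x": 0,"y": -0.18,"z": 0.52,"rx": 0.01,"ry": 0.003,"rz": 0.001},
  {"x": 0,"y": -0.16,"z": 0.55,"rx": 0.009,"ry": 0.004,"rz": 0.001},
  {"x": 0,"y": -0.15,"z": 0.55,"rx": 0.008,"ry": 0.004,"rz": 0.001},
])

```text
clock: 18.42
position: [0.5045, 0.1719, 0.0395]
ee_rot: [-1.316, 1.047, -1.048]
force: [-11.3, -0.1, -0.7]
width: 0.004
```

```bash
python3 - <<'E'
from h import *
s,_=st()
E
```

```text
t 18.43 p [0.5045 0.1719 0.0395] F [-11.28  -0.07  -0.69] w 0.00 yaw 12.59 tilt [ 0.007 -1.    -0.008]
```

move_arm([
  {"x": 0,"y": -0.13,"z": 0.6,"rx": 0.009,"ry": 0.005,"rz": 0.002},
  {"x": 0,"y": -0.13,"z": 0.62,"rx": 0.009,"ry": 0.005,"rz": 0.002},
  {"x": 0,"y": -0.13,"z": 0.62,"rx": 0.008,"ry": 0.005,"rz": 0.001},
  {"x": 0,"y": -0.13,"z": 0.62,"rx": 0.008,"ry": 0.005,"rz": 0.001},
])

```text
clock: 18.92
position: [0.5102, 0.175, 0.0394]
ee_rot: [-1.308, 1.059, -1.057]
force: [-13.0, -0.5, 3.5]
width: 0.005
```

```bash
python3 - <<'E'
from h import *
s,_=st()
E
```

```text
t 18.93 p [0.5102 0.175  0.0394] F [-12.99  -0.47   3.5 ] w 0.01 yaw 11.74 tilt [ 0.005 -1.    -0.008]
```

move_arm([
  {"x": 0,"y": -0.14,"z": 0.62,"rx": 0.009,"ry": 0.006,"rz": 0.002},
  {"x": 0,"y": -0.14,"z": 0.62,"rx": 0.009,"ry": 0.006,"rz": 0.002},
  {"x": 0,"y": -0.14,"z": 0.62,"rx": 0.009,"ry": 0.006,"rz": 0.001},
  {"x": 0,"y": -0.14,"z": 0.62,"rx": 0.008,"ry": 0.006,"rz": 0.001},
  {"x": 0,"y": -0.14,"z": 0.62,"rx": 0.008,"ry": 0.006,"rz": 0.001},
])

```text
clock: 19.55
position: [0.5167, 0.1783, 0.0395]
ee_rot: [-1.297, 1.081, -1.074]
force: [-13.1, -0.1, 1.6]
width: 0.006
```

move_arm([
  {"x": 0,"y": -0.14,"z": 0.6,"rx": 0.009,"ry": 0.006,"rz": 0.002},
  {"x": 0,"y": -0.14,"z": 0.6,"rx": 0.009,"ry": 0.006,"rz": 0.002},
  {"x": 0,"y": -0.14,"z": 0.6,"rx": 0.009,"ry": 0.006,"rz": 0.001},
  {"x": 0,"y": -0.14,"z": 0.6,"rx": 0.008,"ry": 0.006,"rz": 0.001},
  {"x": 0,"y": -0.14,"z": 0.6,"rx": 0.008,"ry": 0.006,"rz": 0.001},
])

```text
clock: 20.18
position: [0.5224, 0.1811, 0.0395]
ee_rot: [-1.286, 1.101, -1.09]
force: [-13.5, 0.2, 2.7]
width: 0.005
```

```bash
python3 - <<'E'
from h import *
s,_=st()
E
```

```text
t 20.18 p [0.5224 0.1811 0.0395] F [-13.55   0.16   2.65] w 0.00 yaw 8.86 tilt [ 0.   -1.   -0.01]
```

```bash
python3 - <<'E'
from h import *
cv2.imwrite("pics/wrist8.png",arm.get_image("wrist"))
cv2.imwrite("pics/top8.png",arm.get_image("top"))
a=cv2.imread("pics/top8.png")[130:245,160:330]; cv2.imwrite("pics/top8c.png",cv2.resize(cv2.convertScaleAbs(a,alpha=1.5),None,fx=4.6,fy=4.6,interpolation=cv2.INTER_CUBIC))
E
```

```text
(no output)
```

View pics/wrist8.png

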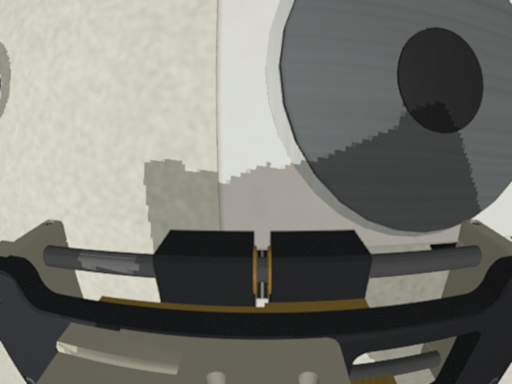

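View pics/top8c.png

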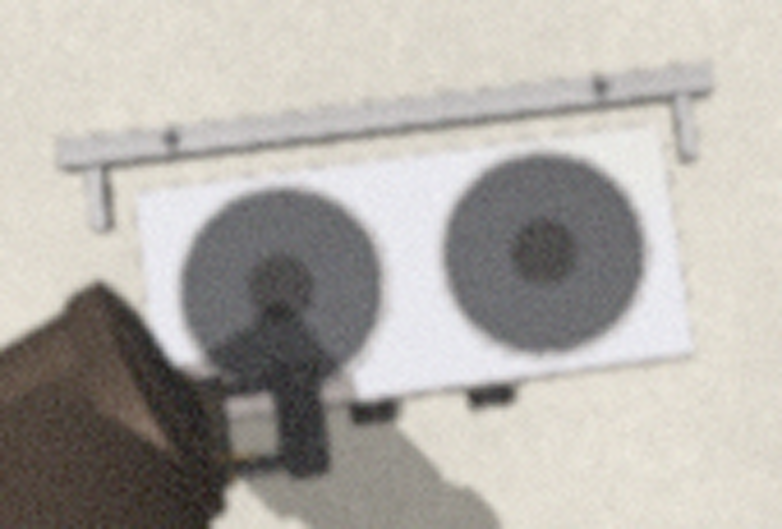

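```bash
python3 - <<'E'
from h import *
gaps((137,192),(657,125))
E
```

```text
bay x FL,FR mm [-28.2 -23.5] bay y [ 171.4 -182.2] rel yaw deg 0.8
```

move_arm([
  {"x": 0.05,"y": -0.14,"z": 0.58,"rx": 0.01,"ry": 0.006,"rz": 0},
  {"x": 0.05,"y": -0.14,"z": 0.6,"rx": 0.009,"ry": 0.006,"rz": 0},
  {"x": 0.05,"y": -0.14,"z": 0.6,"rx": 0.009,"ry": 0.006,"rz": 0},
  {"x": 0.05,"y": -0.14,"z": 0.6,"rx": 0.009,"ry": 0.006,"rz": 0},
  {"x": 0.05,"y": -0.14,"z": 0.6,"rx": 0.009,"ry": 0.006,"rz": 0},
])

```text
clock: 20.9
position: [0.5279, 0.1833, 0.0395]
ee_rot: [-1.277, 1.115, -1.111]
force: [-13.6, 1.8, 2.2]
width: 0.006
```

```bash
python3 - <<'E'
from h import *
s,_=st()
E
```

```text
t 20.90 p [0.5279 0.1833 0.0395] F [-13.6    1.78   2.23] w 0.01 yaw 7.56 tilt [ 0.003 -1.    -0.008]
```

move_arm([
  {"x": 0.05,"y": -0.14,"z": 0.59,"rx": 0.01,"ry": 0.005,"rz": 0},
  {"x": 0.05,"y": -0.14,"z": 0.6,"rx": 0.009,"ry": 0.005,"rz": 0},
  {"x": 0.05,"y": -0.14,"z": 0.6,"rx": 0.009,"ry": 0.005,"rz": 0},
  {"x": 0.05,"y": -0.14,"z": 0.6,"rx": 0.009,"ry": 0.005,"rz": 0},
  {"x": 0.05,"y": -0.14,"z": 0.6,"rx": 0.009,"ry": 0.005,"rz": 0},
])

```text
clock: 21.52
position: [0.5334, 0.1853, 0.0394]
ee_rot: [-1.27, 1.125, -1.128]
force: [-13.0, 0.5, 2.3]
width: 0.005
```

move_arm([
  {"x": 0.05,"y": -0.14,"z": 0.59,"rx": 0.01,"ry": 0.005,"rz": 0},
  {"x": 0.05,"y": -0.14,"z": 0.59,"rx": 0.009,"ry": 0.005,"rz": 0},
  {"x": 0.05,"y": -0.14,"z": 0.59,"rx": 0.009,"ry": 0.005,"rz": 0},
  {"x": 0.05,"y": -0.14,"z": 0.59,"rx": 0.009,"ry": 0.005,"rz": 0},
  {"x": 0.05,"y": -0.14,"z": 0.59,"rx": 0.009,"ry": 0.005,"rz": 0},
])

```text
clock: 22.15
position: [0.5384, 0.1872, 0.0393]
ee_rot: [-1.263, 1.134, -1.145]
force: [-13.1, 2.0, 1.5]
width: 0.0
```

```bash
python3 - <<'E'
from h import *
s,_=st()
cv2.imwrite("pics/wrist9.png",arm.get_image("wrist"))
cv2.imwrite("pics/top9.png",arm.get_image("top"))
a=cv2.imread("pics/top9.png")[130:245,160:330]; cv2.imwrite("pics/top9c.png",cv2.resize(cv2.convertScaleAbs(a,alpha=1.5),None,fx=4.6,fy=4.6,interpolation=cv2.INTER_CUBIC))
E
```

```text
t 22.15 p [0.5384 0.1872 0.0393] F [-13.1    1.97   1.52] w 0.00 yaw 5.54 tilt [ 0.011 -1.    -0.003]
```

View pics/wrist9.png

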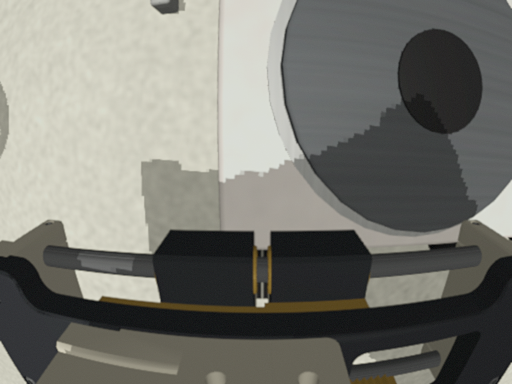

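View pics/top9c.png

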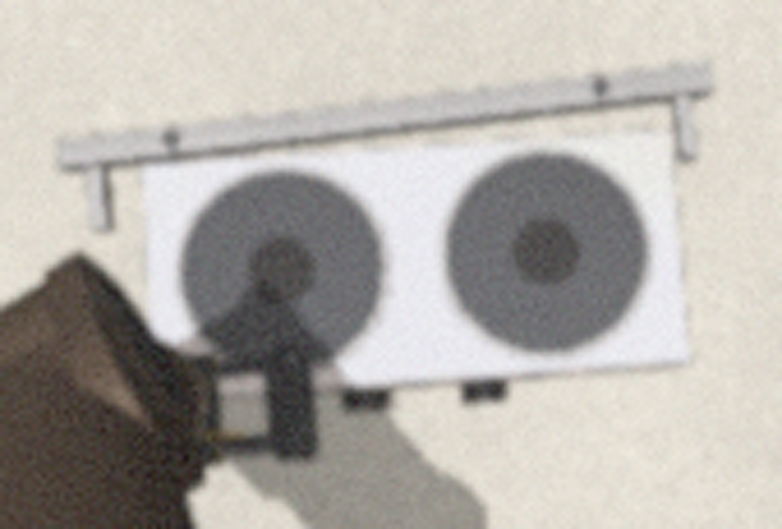

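```bash
python3 - <<'E'
from h import *
gaps((143,167),(668,132)); gaps((143,169),(670,132))
q=pushpt((160,398),(690,360),'R',.04); print(q)
E
```

```text
bay x FL,FR mm [-11.7 -29.1] bay y [ 165.8 -189. ] rel yaw deg -2.8
bay x FL,FR mm [-13.1 -29.3] bay y [ 166.  -190.3] rel yaw deg -2.6
yaw 4.7 len 0.353 push pt [ 0.5778 -0.1293]
[ 0.53795513 -0.13255786]
```

move_arm([
  {"x": 0.03,"y": -0.14,"z": 0.58,"rx": 0.008,"ry": 0.004,"rz": 0.003},
  {"x": 0.03,"y": -0.14,"z": 0.58,"rx": 0.008,"ry": 0.004,"rz": 0.003},
  {"x": 0.03,"y": -0.14,"z": 0.58,"rx": 0.008,"ry": 0.004,"rz": 0.002},
  {"x": 0.03,"y": -0.14,"z": 0.58,"rx": 0.008,"ry": 0.004,"rz": 0},
  {"x": 0.03,"y": -0.14,"z": 0.58,"rx": 0.008,"ry": 0.004,"rz": 0},
])

```text
clock: 22.88
position: [0.5433, 0.189, 0.0394]
ee_rot: [-1.258, 1.148, -1.151]
force: [-13.2, 0.6, 2.0]
width: 0.005
```

move_arm([
  {"x": 0.03,"y": -0.14,"z": 0.55,"rx": 0.008,"ry": 0.004,"rz": 0},
  {"x": 0.03,"y": -0.14,"z": 0.55,"rx": 0.008,"ry": 0.004,"rz": 0},
])

```text
clock: 23.12
position: [0.5448, 0.1896, 0.0394]
ee_rot: [-1.258, 1.151, -1.156]
force: [-12.8, 2.0, 2.2]
width: 0.008
```

move_arm([
  {"x": 0,"y": 0,"z": -1.0,"rx": 0,"ry": 0,"rz": 0},
  {"x": 0,"y": 0,"z": -3.0,"rx": 0,"ry": 0,"rz": 0},
  {"x": 0,"y": 0,"z": -2.0,"rx": 0,"ry": 0,"rz": 0},
])

```text
clock: 23.5
position: [0.4841, 0.185, 0.0396]
ee_rot: [-1.256, 1.151, -1.156]
force: [0.4, -1.3, -0.1]
width: 0.006
```

```bash
python3 - <<'E'
from h import *
to((.538,-.133,.04))
E
```

```text
t 23.50 p [0.4841 0.185  0.0396] F [ 0.36 -1.3  -0.06] w 0.01 yaw 4.45 tilt [ 0.01  -1.    -0.006]
tool shift cm [32.12  0.25  2.9 ]
```

move_arm([
  {"x": 4.6,"y": 0,"z": -0.2,"rx": 0.004,"ry": -0.03,"rz": 0.005},
  {"x": 4.6,"y": 0,"z": -0.2,"rx": 0,"ry": 0,"rz": 0.005},
  {"x": 4.6,"y": 0,"z": -0.2,"rx": 0,"ry": 0,"rz": 0},
  {"x": 4.6,"y": 0,"z": 0,"rx": 0,"ry": 0,"rz": 0},
  {"x": 4.6,"y": 0,"z": 0,"rx": 0,"ry": 0,"rz": 0},
  {"x": 4.6,"y": 0,"z": 0.4,"rx": 0,"ry": 0,"rz": 0},
  {"x": 4.6,"y": 0,"z": 0.6,"rx": 0,"ry": 0,"rz": 0},
  {"x": 0.5,"y": 0,"z": 0.6,"rx": 0,"ry": 0,"rz": 0},
  {"x": 0,"y": 0,"z": 0,"rx": 0,"ry": 0,"rz": 0},
])

```text
clock: 24.62
position: [0.531, -0.1473, 0.042]
ee_rot: [-1.254, 1.12, -1.129]
force: [0.2, 1.7, -0.5]
width: 0.003
```

```bash
python3 - <<'E'
from h import *
to((.545,-.133,.04))
cv2.imwrite("pics/top10.png",arm.get_image("top"))
a=cv2.imread("pics/top10.png")[130:245,160:330]; cv2.imwrite("pics/top10c.png",cv2.resize(cv2.convertScaleAbs(a,alpha=1.5),None,fx=4.6,fy=4.6,interpolation=cv2.INTER_CUBIC))
E
```

```text
t 24.62 p [ 0.531  -0.1473  0.042 ] F [ 0.19  1.69 -0.52] w 0.00 yaw 6.47 tilt [-0.    -1.     0.008]
tool shift cm [-1.27  0.22  1.55]
```

View pics/top10c.png

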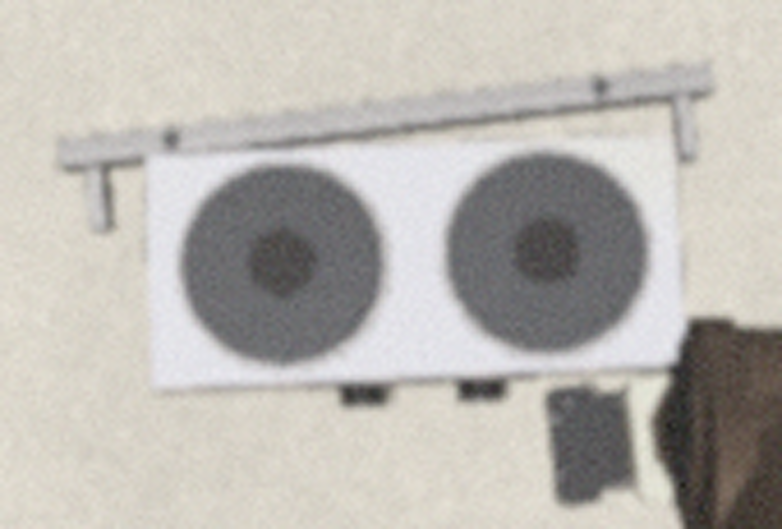

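```bash
python3 - <<'E'
from h import *
gaps((147,157),(676,137))
q=pushpt((152,388),(688,366),'R',.0095); print(q); to((*q,.04))
E
```

```text
bay x FL,FR mm [ -5.2 -33.2] bay y [ 162.5 -193.9] rel yaw deg -4.5
yaw 3.0 len 0.356 push pt [ 0.5745 -0.1279]
[ 0.56498757 -0.12835079]
t 24.68 p [ 0.5306 -0.1473  0.042 ] F [ 0.47 -0.27  0.36] w 0.00 yaw 6.49 tilt [ 0.    -1.     0.008]
tool shift cm [-1.49  0.23  3.63]
```

move_arm([
  {"x": -1.0,"y": 0.1,"z": 0.8,"rx": -0.005,"ry": 0.02,"rz": 0},
  {"x": -0.7,"y": 0.1,"z": 0.8,"rx": 0,"ry": 0,"rz": 0},
  {"x": 0,"y": 0,"z": 0.6,"rx": 0,"ry": 0,"rz": 0},
  {"x": 0,"y": 0,"z": 0.2,"rx": 0,"ry": 0,"rz": 0},
  {"x": 0,"y": 0,"z": 0.15,"rx": 0,"ry": 0,"rz": 0},
  {"x": 0,"y": 0,"z": 0.15,"rx": 0,"ry": 0,"rz": 0},
])

```text
clock: 25.42
position: [0.5572, -0.1215, 0.04]
ee_rot: [-1.252, 1.136, -1.136]
force: [0.4, -0.4, -0.2]
width: 0.003
```

```bash
python3 - <<'E'
from h import *
st()
E
```

```text
t 25.43 p [ 0.5572 -0.1215  0.04  ] F [ 0.41 -0.42 -0.15] w 0.00 yaw 5.64 tilt [-0.001 -1.     0.002]
```

move_arm([
  {"x": 0.7,"y": -0.03,"z": 0.1,"rx": 0,"ry": 0,"rz": 0},
  {"x": 0.2,"y": -0.03,"z": 0.15,"rx": 0,"ry": 0,"rz": 0},
  {"x": 0,"y": -0.03,"z": 0.17,"rx": 0,"ry": 0,"rz": 0},
  {"x": 0,"y": -0.03,"z": 0.17,"rx": 0,"ry": 0,"rz": 0},
])

```text
clock: 25.92
position: [0.5629, -0.1318, 0.041]
ee_rot: [-1.253, 1.139, -1.137]
force: [-6.6, -1.1, 3.8]
width: 0.004
```

move_arm([
  {"x": 0,"y": -0.03,"z": 0.18,"rx": 0,"ry": 0,"rz": 0},
  {"x": 0,"y": -0.03,"z": 0.18,"rx": 0.004,"ry": 0,"rz": 0},
  {"x": 0,"y": -0.05,"z": 0.18,"rx": 0.004,"ry": 0,"rz": 0},
])

```text
clock: 26.3
position: [0.5629, -0.1317, 0.0409]
ee_rot: [-1.254, 1.142, -1.136]
force: [-5.7, -0.4, 0.2]
width: 0.004
```

```bash
python3 - <<'E'
from h import *
st()
E
```

```text
t 26.30 p [ 0.5629 -0.1317  0.0409] F [-5.72 -0.42  0.22] w 0.00 yaw 5.46 tilt [-0.002 -1.    -0.003]
```

move_arm([
  {"x": 0,"y": -0.07,"z": 0.28,"rx": 0.007,"ry": -0.002,"rz": 0},
  {"x": 0,"y": -0.07,"z": 0.33,"rx": 0.007,"ry": -0.002,"rz": 0},
  {"x": 0,"y": -0.08,"z": 0.38,"rx": 0.007,"ry": -0.002,"rz": 0},
  {"x": 0,"y": -0.08,"z": 0.42,"rx": 0.007,"ry": -0.002,"rz": 0},
])

```text
clock: 26.8
position: [0.5631, -0.1318, 0.0408]
ee_rot: [-1.253, 1.138, -1.132]
force: [-11.4, -1.3, 6.5]
width: 0.002
```

move_arm([
  {"x": 0,"y": -0.1,"z": 0.45,"rx": 0.007,"ry": -0.003,"rz": 0},
  {"x": 0,"y": -0.1,"z": 0.48,"rx": 0.007,"ry": -0.003,"rz": 0},
  {"x": 0,"y": -0.1,"z": 0.48,"rx": 0.007,"ry": -0.003,"rz": 0},
])

```text
clock: 27.18
position: [0.565, -0.1323, 0.0409]
ee_rot: [-1.256, 1.136, -1.126]
force: [-10.9, -2.3, 4.3]
width: 0.005
```

```bash
python3 - <<'E'
from h import *
st()
E
```

```text
t 27.18 p [ 0.565  -0.1323  0.0409] F [-10.92  -2.29   4.32] w 0.00 yaw 6.05 tilt [-0.005 -1.    -0.003]
```

move_arm([
  {"x": 0,"y": -0.12,"z": 0.5,"rx": 0.007,"ry": -0.003,"rz": -0.001},
  {"x": 0,"y": -0.12,"z": 0.53,"rx": 0.007,"ry": -0.003,"rz": -0.001},
  {"x": 0,"y": -0.12,"z": 0.53,"rx": 0.007,"ry": -0.003,"rz": -0.001},
  {"x": 0,"y": -0.12,"z": 0.53,"rx": 0.007,"ry": -0.003,"rz": -0.001},
  {"x": 0,"y": -0.12,"z": 0.53,"rx": 0.007,"ry": -0.003,"rz": -0.001},
])

```text
clock: 27.8
position: [0.5703, -0.1336, 0.0409]
ee_rot: [-1.266, 1.131, -1.12]
force: [-11.1, -2.8, 4.0]
width: 0.006
```

move_arm([
  {"x": 0,"y": -0.12,"z": 0.53,"rx": 0.007,"ry": -0.003,"rz": -0.001},
  {"x": 0,"y": -0.12,"z": 0.53,"rx": 0.007,"ry": -0.003,"rz": -0.001},
  {"x": 0,"y": -0.12,"z": 0.53,"rx": 0.007,"ry": -0.003,"rz": -0.001},
  {"x": 0,"y": -0.12,"z": 0.53,"rx": 0.007,"ry": -0.003,"rz": -0.001},
])

```text
clock: 28.3
position: [0.5751, -0.1346, 0.0409]
ee_rot: [-1.273, 1.126, -1.115]
force: [-10.6, -2.6, 2.5]
width: 0.007
```

```bash
python3 - <<'E'
from h import *
st()
E
```

```text
t 28.30 p [ 0.5751 -0.1346  0.0409] F [-10.64  -2.63   2.51] w 0.01 yaw 6.95 tilt [ 0.001 -1.    -0.011]
```

move_arm([
  {"x": 0,"y": -0.12,"z": 0.53,"rx": 0.009,"ry": -0.003,"rz": 0},
  {"x": 0,"y": -0.12,"z": 0.53,"rx": 0.009,"ry": -0.003,"rz": 0},
  {"x": 0,"y": -0.12,"z": 0.53,"rx": 0.009,"ry": -0.003,"rz": 0},
  {"x": 0,"y": -0.12,"z": 0.53,"rx": 0.009,"ry": -0.003,"rz": 0},
  {"x": 0,"y": -0.12,"z": 0.53,"rx": 0.009,"ry": -0.003,"rz": 0},
  {"x": 0,"y": -0.12,"z": 0.53,"rx": 0.009,"ry": -0.003,"rz": 0},
])

```text
clock: 29.05
position: [0.582, -0.1359, 0.0409]
ee_rot: [-1.271, 1.115, -1.108]
force: [-12.1, -2.8, 3.8]
width: 0.004
```

move_arm([
  {"x": 0,"y": -0.12,"z": 0.5,"rx": 0.008,"ry": -0.003,"rz": 0},
  {"x": 0,"y": -0.12,"z": 0.5,"rx": 0.008,"ry": -0.003,"rz": 0},
])

```text
clock: 29.3
position: [0.5832, -0.1362, 0.0409]
ee_rot: [-1.273, 1.112, -1.104]
force: [-11.4, -2.0, 3.8]
width: -0.001
```

```bash
python3 - <<'E'
from h import *
st()
cv2.imwrite("pics/top11.png",arm.get_image("top"))
a=cv2.imread("pics/top11.png")[130:245,160:330]; cv2.imwrite("pics/top11c.png",cv2.resize(cv2.convertScaleAbs(a,alpha=1.5),None,fx=4.6,fy=4.6,interpolation=cv2.INTER_CUBIC))
E
```

```text
t 29.30 p [ 0.5832 -0.1362  0.0409] F [-11.41  -2.02   3.85] w -0.00 yaw 7.85 tilt [-0.003 -1.    -0.005]
```

View pics/top11c.png

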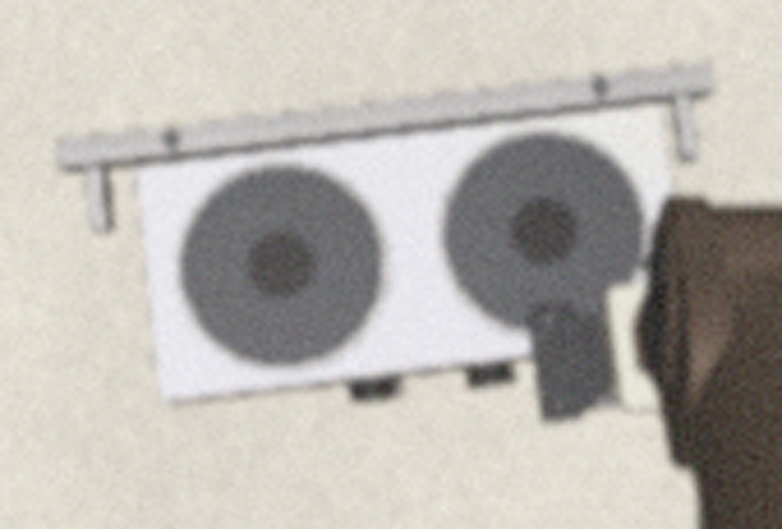

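```bash
python3 - <<'E'
from h import *
gaps((138,168),(664,105))
E
```

```text
bay x FL,FR mm [-12.  -10.3] bay y [ 169.2 -188.7] rel yaw deg 0.3
```

move_arm([
  {"x": 0,"y": -0.12,"z": 0.5,"rx": 0.008,"ry": -0.003,"rz": 0},
  {"x": 0,"y": -0.12,"z": 0.48,"rx": 0.008,"ry": -0.003,"rz": 0},
  {"x": 0,"y": -0.12,"z": 0.46,"rx": 0.008,"ry": -0.003,"rz": 0},
  {"x": 0,"y": -0.12,"z": 0.44,"rx": 0.008,"ry": -0.003,"rz": 0},
])

```text
clock: 29.85
position: [0.5848, -0.1366, 0.0409]
ee_rot: [-1.276, 1.107, -1.095]
force: [-12.2, -0.9, 3.9]
width: 0.003
```

move_arm([
  {"x": 0,"y": -0.12,"z": 0.42,"rx": 0.007,"ry": -0.003,"rz": 0},
  {"x": 0,"y": -0.12,"z": 0.41,"rx": 0.007,"ry": -0.003,"rz": 0},
  {"x": 0,"y": -0.12,"z": 0.41,"rx": 0.007,"ry": -0.003,"rz": 0},
])

```text
clock: 30.22
position: [0.585, -0.1366, 0.0409]
ee_rot: [-1.278, 1.105, -1.087]
force: [-10.7, -1.5, 3.4]
width: 0.007
```

```bash
python3 - <<'E'
from h import *
st()
E
```

```text
t 30.23 p [ 0.585  -0.1366  0.0409] F [-10.72  -1.55   3.37] w 0.01 yaw 8.75 tilt [-0.008 -1.    -0.008]
```

move_arm([
  {"x": 0,"y": -0.12,"z": 0.48,"rx": 0.009,"ry": -0.001,"rz": -0.002},
  {"x": 0,"y": -0.12,"z": 0.52,"rx": 0.009,"ry": -0.001,"rz": -0.002},
  {"x": 0,"y": -0.12,"z": 0.52,"rx": 0.009,"ry": -0.001,"rz": -0.002},
  {"x": 0,"y": -0.12,"z": 0.52,"rx": 0.009,"ry": -0.001,"rz": -0.002},
])

```text
clock: 30.72
position: [0.5882, -0.1372, 0.0409]
ee_rot: [-1.279, 1.1, -1.093]
force: [-13.2, -1.6, 5.7]
width: 0.009
```

```bash
python3 - <<'E'
from h import *
st()
E
```

```text
t 30.73 p [ 0.5882 -0.1372  0.0409] F [-13.15  -1.6    5.71] w 0.01 yaw 8.75 tilt [-0.002 -1.    -0.004]
```

move_arm([
  {"x": 0,"y": -0.15,"z": 0.49,"rx": 0.008,"ry": -0.002,"rz": 0},
  {"x": 0,"y": -0.14,"z": 0.49,"rx": 0.008,"ry": -0.002,"rz": 0},
])

```text
clock: 30.98
position: [0.5888, -0.1373, 0.0409]
ee_rot: [-1.281, 1.099, -1.089]
force: [-11.2, -1.8, 3.3]
width: 0.008
```

move_arm([
  {"x": 0,"y": -0.13,"z": 0.48,"rx": 0.008,"ry": -0.002,"rz": 0},
])

```text
clock: 31.1
position: [0.5891, -0.1373, 0.0409]
ee_rot: [-1.281, 1.099, -1.087]
force: [-11.8, -2.7, 3.8]
width: 0.007
```

move_arm([
  {"x": 0,"y": -0.13,"z": 0.48,"rx": 0.008,"ry": -0.002,"rz": 0},
])

```text
clock: 31.22
position: [0.5894, -0.1374, 0.0409]
ee_rot: [-1.282, 1.099, -1.085]
force: [-11.2, -1.5, 3.8]
width: 0.004
```

move_arm([
  {"x": 0,"y": -0.13,"z": 0.47,"rx": 0.008,"ry": -0.002,"rz": 0},
])

```text
clock: 31.35
position: [0.5896, -0.1375, 0.0409]
ee_rot: [-1.282, 1.098, -1.084]
force: [-12.3, -2.1, 3.8]
width: 0.006
```

```bash
python3 - <<'E'
from h import *
st()
E
```

```text
t 31.35 p [ 0.5896 -0.1375  0.0409] F [-12.31  -2.13   3.75] w 0.01 yaw 9.15 tilt [-0.006 -1.    -0.007]
```

move_arm([
  {"x": 0,"y": -0.13,"z": 0.5,"rx": 0.008,"ry": -0.001,"rz": -0.001},
  {"x": 0,"y": -0.13,"z": 0.5,"rx": 0.008,"ry": -0.001,"rz": -0.001},
])

```text
clock: 31.6
position: [0.5906, -0.1376, 0.0409]
ee_rot: [-1.284, 1.098, -1.083]
force: [-13.1, -2.3, 3.0]
width: 0.008
```

move_arm([
  {"x": 0,"y": -0.13,"z": 0.5,"rx": 0.008,"ry": -0.001,"rz": -0.001},
  {"x": 0,"y": -0.13,"z": 0.5,"rx": 0.008,"ry": -0.001,"rz": -0.001},
])

```text
clock: 31.85
position: [0.5915, -0.1378, 0.0409]
ee_rot: [-1.286, 1.098, -1.083]
force: [-13.0, -3.1, 3.1]
width: 0.004
```

```bash
python3 - <<'E'
from h import *
st()
cv2.imwrite("pics/top12.png",arm.get_image("top"))
a=cv2.imread("pics/top12.png")[130:245,160:330]; cv2.imwrite("pics/top12c.png",cv2.resize(cv2.convertScaleAbs(a,alpha=1.5),None,fx=4.6,fy=4.6,interpolation=cv2.INTER_CUBIC))
E
```

```text
t 31.85 p [ 0.5915 -0.1378  0.0409] F [-13.    -3.07   3.13] w 0.00 yaw 9.23 tilt [-0.004 -1.    -0.01 ]
```

View pics/top12c.png

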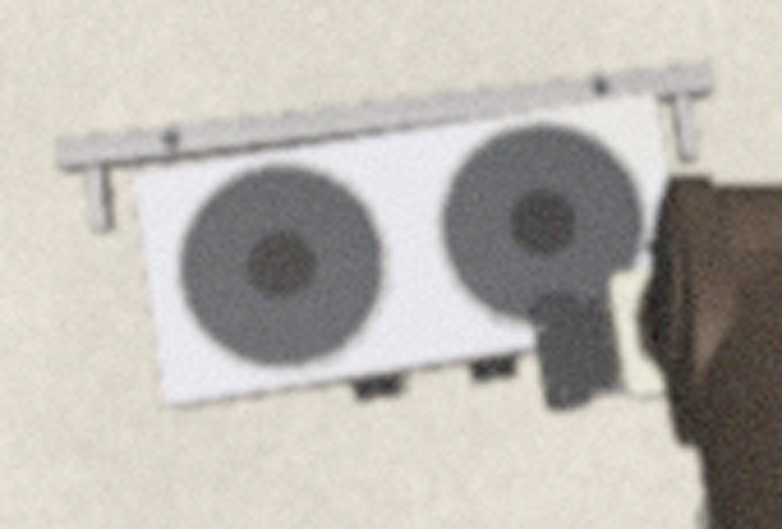

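```bash
python3 - <<'E'
from h import *
gaps((135,174),(657,94));pushpt((163,405),(700,335),'L',.0345)
E
```

```text
bay x FL,FR mm [-15.8  -2.2] bay y [ 171.6 -185. ] rel yaw deg 2.2
yaw 8.1 len 0.360 push pt [0.549  0.1765]
```

move_arm([
  {"x": 0,"y": -0.13,"z": 0.49,"rx": 0.009,"ry": -0.001,"rz": -0.001},
  {"x": 0,"y": -0.13,"z": 0.49,"rx": 0.009,"ry": -0.001,"rz": -0.001},
])

```text
clock: 32.15
position: [0.5922, -0.1379, 0.0409]
ee_rot: [-1.286, 1.097, -1.083]
force: [-12.6, -1.4, 3.0]
width: 0.003
```

move_arm([
  {"x": 0,"y": -0.13,"z": 0.48,"rx": 0.008,"ry": -0.001,"rz": -0.001},
  {"x": 0,"y": -0.13,"z": 0.48,"rx": 0.008,"ry": -0.001,"rz": -0.001},
])

```text
clock: 32.4
position: [0.5927, -0.138, 0.0409]
ee_rot: [-1.288, 1.097, -1.082]
force: [-12.5, -2.6, 3.4]
width: 0.0
```

move_arm([
  {"x": 0,"y": 0,"z": -1.0,"rx": 0,"ry": 0,"rz": 0},
  {"x": 0,"y": 0,"z": -3.0,"rx": 0,"ry": 0.01,"rz": 0},
  {"x": -1.5,"y": 0,"z": -3.0,"rx": 0,"ry": 0,"rz": 0},
])

```text
clock: 32.78
position: [0.5216, -0.1346, 0.0416]
ee_rot: [-1.281, 1.102, -1.092]
force: [1.6, -0.2, -0.7]
width: 0.002
```

```bash
python3 - <<'E'
from h import *
to((.510,.173,.04))
E
```

```text
t 32.77 p [ 0.5216 -0.1346  0.0416] F [ 1.63 -0.22 -0.74] w 0.00 yaw 8.71 tilt [-0.002 -1.    -0.007]
tool shift cm [-30.58   0.21   3.51]
```

move_arm([
  {"x": -4.6,"y": 0,"z": 0,"rx": 0.005,"ry": 0.01,"rz": 0},
  {"x": -4.6,"y": 0,"z": 0.2,"rx": 0,"ry": 0,"rz": 0},
  {"x": -4.6,"y": 0,"z": 0.4,"rx": 0,"ry": 0,"rz": 0},
  {"x": -4.6,"y": 0,"z": 0.4,"rx": 0,"ry": 0,"rz": 0},
  {"x": -4.6,"y": 0,"z": 0.4,"rx": 0,"ry": 0,"rz": 0},
  {"x": -4.6,"y": 0,"z": 0.4,"rx": 0,"ry": 0,"rz": 0},
  {"x": -2.4,"y": 0,"z": 0.2,"rx": 0,"ry": 0,"rz": 0},
  {"x": 0,"y": 0,"z": 0,"rx": 0,"ry": 0,"rz": 0},
])

```text
clock: 33.78
position: [0.498, 0.1757, 0.0445]
ee_rot: [-1.263, 1.102, -1.104]
force: [0.1, -0.7, -0.1]
width: 0.005
```

```bash
python3 - <<'E'
from h import *
to((.520,.174,.04))
E
```

```text
t 33.77 p [0.498  0.1757 0.0445] F [ 0.08 -0.7  -0.07] w 0.00 yaw 8.06 tilt [-0.005 -1.     0.008]
tool shift cm [0.48 0.47 2.16]
```

move_arm([
  {"x": 0,"y": 0.25,"z": 0.8,"rx": -0.006,"ry": 0,"rz": -0.004},
  {"x": 0,"y": 0.15,"z": 0.8,"rx": 0,"ry": 0,"rz": 0},
  {"x": 0,"y": 0,"z": 0.6,"rx": 0,"ry": 0,"rz": 0},
  {"x": 0,"y": 0,"z": 0.25,"rx": 0,"ry": 0,"rz": 0},
  {"x": 0,"y": 0,"z": 0.2,"rx": 0,"ry": 0,"rz": 0},
  {"x": 0,"y": 0,"z": 0.2,"rx": 0,"ry": 0,"rz": 0},
])

```text
clock: 34.52
position: [0.5293, 0.1747, 0.0402]
ee_rot: [-1.269, 1.108, -1.111]
force: [-0.0, 0.4, -0.6]
width: 0.009
```

move_arm([
  {"x": 0,"y": -0.03,"z": 0.18,"rx": 0,"ry": 0,"rz": 0},
  {"x": 0,"y": -0.03,"z": 0.18,"rx": 0,"ry": 0,"rz": 0},
  {"x": 0,"y": -0.03,"z": 0.18,"rx": 0,"ry": 0,"rz": 0},
  {"x": 0,"y": -0.03,"z": 0.18,"rx": 0,"ry": 0,"rz": 0},
])

```text
clock: 35.02
position: [0.5361, 0.1758, 0.0414]
ee_rot: [-1.271, 1.108, -1.11]
force: [-4.5, -0.2, 2.3]
width: 0.006
```

```bash
python3 - <<'E'
from h import *
st()
E
```

```text
t 35.02 p [0.5361 0.1758 0.0414] F [-4.52 -0.16  2.35] w 0.01 yaw 7.74 tilt [ 0.001 -1.     0.   ]
```

move_arm([
  {"x": 0,"y": -0.07,"z": 0.28,"rx": 0.007,"ry": 0,"rz": 0},
  {"x": 0,"y": -0.08,"z": 0.33,"rx": 0.007,"ry": 0,"rz": 0},
  {"x": 0,"y": -0.1,"z": 0.38,"rx": 0.007,"ry": 0,"rz": 0},
  {"x": 0,"y": -0.12,"z": 0.43,"rx": 0.007,"ry": 0,"rz": 0},
])

```text
clock: 35.52
position: [0.5363, 0.1758, 0.0415]
ee_rot: [-1.274, 1.101, -1.111]
force: [-12.8, -0.3, 1.2]
width: 0.005
```

move_arm([
  {"x": 0,"y": -0.13,"z": 0.48,"rx": 0.008,"ry": 0.002,"rz": 0},
  {"x": 0,"y": -0.14,"z": 0.5,"rx": 0.008,"ry": 0.003,"rz": 0},
  {"x": 0,"y": -0.14,"z": 0.52,"rx": 0.008,"ry": 0.003,"rz": 0},
])

```text
clock: 35.9
position: [0.538, 0.1765, 0.0416]
ee_rot: [-1.275, 1.101, -1.116]
force: [-11.2, -0.0, 0.2]
width: 0.004
```

```bash
python3 - <<'E'
from h import *
st()
E
```

```text
t 35.90 p [0.538  0.1765 0.0416] F [-11.18  -0.05   0.15] w 0.00 yaw 7.82 tilt [ 0.01  -1.     0.003]
```

move_arm([
  {"x": 0,"y": -0.1,"z": 0.54,"rx": 0.006,"ry": 0.004,"rz": 0.002},
  {"x": 0,"y": -0.1,"z": 0.56,"rx": 0.006,"ry": 0.004,"rz": 0.002},
  {"x": 0,"y": -0.1,"z": 0.56,"rx": 0.006,"ry": 0.004,"rz": 0.002},
  {"x": 0,"y": -0.1,"z": 0.56,"rx": 0.006,"ry": 0.004,"rz": 0.002},
])

```text
clock: 36.4
position: [0.543, 0.179, 0.0415]
ee_rot: [-1.273, 1.115, -1.117]
force: [-11.5, -0.1, 4.7]
width: 0.004
```

move_arm([
  {"x": 0,"y": -0.1,"z": 0.54,"rx": 0.006,"ry": 0.004,"rz": 0.002},
  {"x": 0,"y": -0.1,"z": 0.54,"rx": 0.006,"ry": 0.004,"rz": 0.002},
  {"x": 0,"y": -0.1,"z": 0.54,"rx": 0.006,"ry": 0.004,"rz": 0.002},
])

```text
clock: 36.78
position: [0.5468, 0.1808, 0.0415]
ee_rot: [-1.271, 1.124, -1.118]
force: [-12.3, -0.5, 5.0]
width: 0.006
```

```bash
python3 - <<'E'
from h import *
st()
cv2.imwrite("pics/top13.png",arm.get_image("top"))
a=cv2.imread("pics/top13.png")[130:245,160:330]; cv2.imwrite("pics/top13c.png",cv2.resize(cv2.convertScaleAbs(a,alpha=1.5),None,fx=4.6,fy=4.6,interpolation=cv2.INTER_CUBIC))
E
```

```text
t 36.77 p [0.5468 0.1808 0.0415] F [-12.27  -0.52   4.98] w 0.01 yaw 6.90 tilt [ 0.002 -1.    -0.008]
```

View pics/top13c.png

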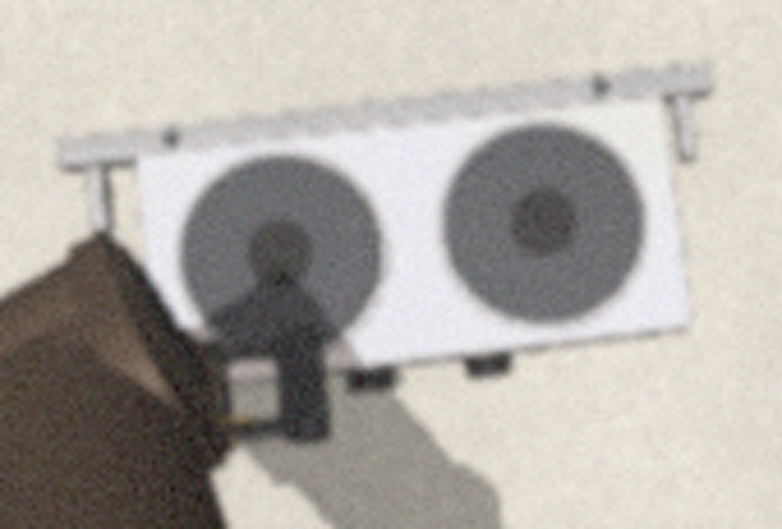

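```bash
python3 - <<'E'
from h import *
gaps((138,157),(661,97)); gaps((137,158),(662,96))
E
```

```text
bay x FL,FR mm [-4.5 -4.6] bay y [ 168.5 -187.4] rel yaw deg -0.0
bay x FL,FR mm [-5.1 -4. ] bay y [ 169.2 -188.2] rel yaw deg 0.2
```

move_arm([
  {"x": 0,"y": -0.14,"z": 0.5,"rx": 0.008,"ry": 0.003,"rz": 0.001},
  {"x": 0,"y": -0.13,"z": 0.5,"rx": 0.008,"ry": 0.003,"rz": 0.001},
])

```text
clock: 37.08
position: [0.5485, 0.1816, 0.0416]
ee_rot: [-1.27, 1.126, -1.121]
force: [-11.1, 0.2, 1.1]
width: 0.007
```

move_arm([
  {"x": 0,"y": -0.13,"z": 0.5,"rx": 0.008,"ry": 0.003,"rz": 0.001},
  {"x": 0,"y": -0.13,"z": 0.5,"rx": 0.008,"ry": 0.003,"rz": 0.001},
])

```text
clock: 37.33
position: [0.5499, 0.1822, 0.0416]
ee_rot: [-1.268, 1.128, -1.124]
force: [-11.4, -0.5, 1.4]
width: 0.004
```

move_arm([
  {"x": 0,"y": -0.13,"z": 0.49,"rx": 0.008,"ry": 0.003,"rz": 0.001},
  {"x": 0,"y": -0.13,"z": 0.49,"rx": 0.008,"ry": 0.003,"rz": 0.001},
])

```text
clock: 37.58
position: [0.55, 0.1824, 0.0416]
ee_rot: [-1.269, 1.131, -1.126]
force: [-13.8, -0.9, 6.4]
width: -0.001
```

```bash
python3 - <<'E'
from h import *
st()
E
```

```text
t 37.58 p [0.55   0.1824 0.0416] F [-13.82  -0.93   6.4 ] w -0.00 yaw 6.38 tilt [ 0.004 -1.    -0.008]
```

move_arm([
  {"x": 0,"y": 0,"z": -1.0,"rx": 0,"ry": 0,"rz": 0},
  {"x": 0,"y": 0,"z": -3.0,"rx": 0.006,"ry": 0,"rz": 0},
  {"x": 1.5,"y": 0,"z": -2.5,"rx": 0,"ry": 0,"rz": 0},
])

```text
clock: 37.95
position: [0.4865, 0.1615, 0.0419]
ee_rot: [-1.262, 1.124, -1.128]
force: [-0.2, -0.6, -0.1]
width: 0.004
```

```bash
python3 - <<'E'
from h import *
to((.555,-.134,.04))
E
```

```text
t 37.95 p [0.4865 0.1615 0.0419] F [-0.22 -0.6  -0.12] w 0.00 yaw 6.45 tilt [ 0.002 -1.     0.   ]
tool shift cm [30.13  0.26  3.49]
```

move_arm([
  {"x": 4.6,"y": 0,"z": -0.2,"rx": 0,"ry": -0.015,"rz": 0.002},
  {"x": 4.6,"y": 0,"z": -0.2,"rx": 0,"ry": 0,"rz": 0},
  {"x": 4.6,"y": 0,"z": 0,"rx": 0,"ry": 0,"rz": 0},
  {"x": 4.6,"y": 0,"z": 0,"rx": 0,"ry": 0,"rz": 0},
  {"x": 4.6,"y": 0,"z": 0.2,"rx": 0,"ry": 0,"rz": 0},
  {"x": 4.2,"y": 0,"z": 0.6,"rx": 0,"ry": 0,"rz": 0},
  {"x": 2.0,"y": 0,"z": 0.8,"rx": 0,"ry": 0,"rz": 0},
  {"x": 0,"y": 0,"z": 0.6,"rx": 0,"ry": 0,"rz": 0},
  {"x": 0,"y": 0,"z": 0,"rx": 0,"ry": 0,"rz": 0},
])

```text
clock: 39.08
position: [0.5433, -0.1318, 0.0439]
ee_rot: [-1.263, 1.106, -1.115]
force: [-1.4, 0.5, 0.3]
width: 0.002
```

```bash
python3 - <<'E'
from h import *
to((.58,-.134,.04))
cv2.imwrite("pics/top14.png",arm.get_image("top"))
a=cv2.imread("pics/top14.png")[130:245,160:330]; cv2.imwrite("pics/top14c.png",cv2.resize(cv2.convertScaleAbs(a,alpha=1.5),None,fx=4.6,fy=4.6,interpolation=cv2.INTER_CUBIC))
E
```

```text
t 39.08 p [ 0.5433 -0.1318  0.0439] F [-1.42  0.46  0.34] w 0.00 yaw 7.59 tilt [ 0.    -1.     0.008]
tool shift cm [0.7  0.42 3.61]
```

View pics/top14c.png

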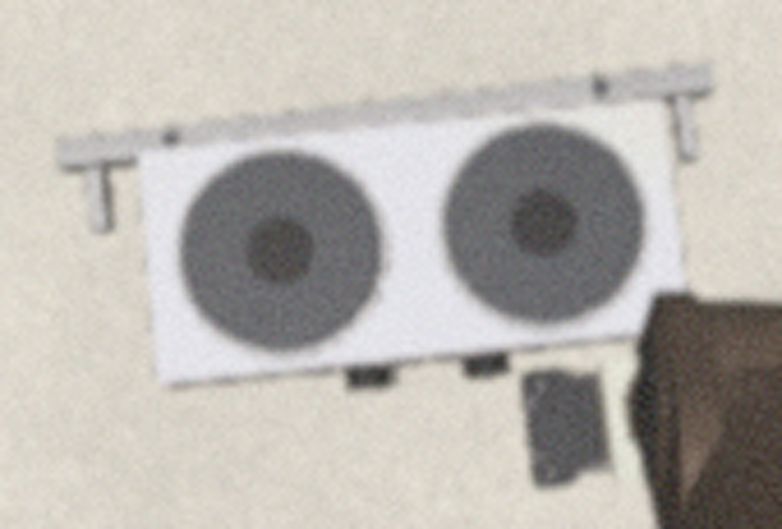

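move_arm([
  {"x": 0.5,"y": 0.2,"z": 0.9,"rx": -0.006,"ry": 0,"rz": 0},
  {"x": 0.4,"y": 0.15,"z": 0.9,"rx": 0,"ry": 0,"rz": 0},
  {"x": 0,"y": 0,"z": 0.9,"rx": 0,"ry": 0,"rz": 0},
  {"x": 0,"y": 0,"z": 0.4,"rx": 0,"ry": 0,"rz": 0},
  {"x": 0,"y": 0,"z": 0.15,"rx": 0,"ry": 0,"rz": 0},
])

```text
clock: 39.75
position: [0.5788, -0.1327, 0.0401]
ee_rot: [-1.27, 1.107, -1.106]
force: [0.0, -0.2, 0.4]
width: 0.003
```

```bash
python3 - <<'E'
from h import *
st()
E
```

```text
t 39.75 p [ 0.5788 -0.1327  0.0401] F [ 0.   -0.24  0.43] w 0.00 yaw 7.90 tilt [-0.001 -1.     0.001]
```

move_arm([
  {"x": 0.2,"y": -0.03,"z": 0.18,"rx": 0,"ry": 0,"rz": 0},
  {"x": 0.2,"y": -0.03,"z": 0.18,"rx": 0,"ry": 0,"rz": 0},
  {"x": 0,"y": -0.03,"z": 0.18,"rx": 0,"ry": 0,"rz": 0},
  {"x": 0,"y": -0.03,"z": 0.18,"rx": 0,"ry": 0,"rz": 0},
  {"x": 0,"y": -0.03,"z": 0.18,"rx": 0,"ry": 0,"rz": 0},
  {"x": 0,"y": -0.03,"z": 0.18,"rx": 0,"ry": 0,"rz": 0},
])

```text
clock: 40.5
position: [0.5872, -0.1362, 0.0415]
ee_rot: [-1.274, 1.112, -1.105]
force: [-7.3, -0.5, 4.0]
width: 0.006
```

move_arm([
  {"x": 0,"y": -0.05,"z": 0.22,"rx": 0.005,"ry": 0,"rz": 0},
  {"x": 0,"y": -0.06,"z": 0.25,"rx": 0.006,"ry": 0,"rz": 0},
])

```text
clock: 40.75
position: [0.5873, -0.1362, 0.0415]
ee_rot: [-1.271, 1.112, -1.106]
force: [-7.8, -0.8, 3.3]
width: 0.007
```

```bash
python3 - <<'E'
from h import *
st()
E
```

```text
t 40.75 p [ 0.5873 -0.1362  0.0415] F [-7.81 -0.76  3.31] w 0.01 yaw 7.75 tilt [-0.003 -1.    -0.003]
```

move_arm([
  {"x": 0,"y": -0.1,"z": 0.35,"rx": 0.007,"ry": -0.001,"rz": 0},
  {"x": 0,"y": -0.1,"z": 0.42,"rx": 0.008,"ry": -0.002,"rz": 0},
  {"x": 0,"y": -0.12,"z": 0.47,"rx": 0.008,"ry": -0.002,"rz": 0},
])

```text
clock: 41.12
position: [0.5882, -0.1363, 0.0415]
ee_rot: [-1.269, 1.111, -1.103]
force: [-10.9, -1.3, 2.3]
width: 0.003
```

move_arm([
  {"x": 0,"y": -0.13,"z": 0.5,"rx": 0.008,"ry": -0.002,"rz": -0.001},
  {"x": 0,"y": -0.13,"z": 0.52,"rx": 0.008,"ry": -0.002,"rz": -0.001},
  {"x": 0,"y": -0.13,"z": 0.52,"rx": 0.008,"ry": -0.002,"rz": -0.001},
])

```text
clock: 41.5
position: [0.5911, -0.1369, 0.0415]
ee_rot: [-1.271, 1.109, -1.103]
force: [-10.8, -2.2, 2.2]
width: 0.005
```

```bash
python3 - <<'E'
from h import *
st()
E
```

```text
t 41.50 p [ 0.5911 -0.1369  0.0415] F [-10.77  -2.24   2.21] w 0.01 yaw 7.98 tilt [-0.003 -1.    -0.002]
```

Now feel for the bar.

move_arm([
  {"x": 0,"y": -0.12,"z": 0.48,"rx": 0.007,"ry": -0.001,"rz": -0.001},
  {"x": 0,"y": -0.12,"z": 0.48,"rx": 0.007,"ry": -0.001,"rz": -0.001},
])

```text
clock: 41.75
position: [0.5925, -0.1371, 0.0415]
ee_rot: [-1.273, 1.11, -1.103]
force: [-10.8, -1.1, 3.1]
width: 0.006
```

move_arm([
  {"x": 0,"y": -0.12,"z": 0.48,"rx": 0.007,"ry": -0.001,"rz": -0.001},
  {"x": 0,"y": -0.12,"z": 0.48,"rx": 0.007,"ry": -0.001,"rz": -0.001},
])

```text
clock: 42.0
position: [0.5936, -0.1374, 0.0415]
ee_rot: [-1.275, 1.111, -1.102]
force: [-12.6, -0.6, 4.6]
width: 0.004
```

move_arm([
  {"x": 0,"y": -0.12,"z": 0.48,"rx": 0.007,"ry": -0.001,"rz": -0.001},
  {"x": 0,"y": -0.12,"z": 0.48,"rx": 0.007,"ry": -0.001,"rz": -0.001},
])

```text
clock: 42.25
position: [0.5936, -0.1374, 0.0415]
ee_rot: [-1.279, 1.113, -1.1]
force: [-14.7, -0.5, 8.3]
width: 0.006
```

```bash
python3 - <<'E'
from h import *
st()
E
```

```text
t 42.25 p [ 0.5936 -0.1374  0.0415] F [-14.68  -0.49   8.33] w 0.01 yaw 8.01 tilt [-0.001 -1.    -0.01 ]
```

move_arm([
  {"x": 0,"y": -0.18,"z": 0.45,"rx": 0.01,"ry": 0,"rz": 0},
])

```text
clock: 42.38
position: [0.5936, -0.1374, 0.0417]
ee_rot: [-1.277, 1.113, -1.101]
force: [-9.1, -2.2, -4.4]
width: 0.002
```

move_arm([
  {"x": 0,"y": -0.15,"z": 0.47,"rx": 0.008,"ry": 0,"rz": 0},
])

```text
clock: 42.5
position: [0.5936, -0.1374, 0.0416]
ee_rot: [-1.277, 1.115, -1.1]
force: [-13.0, -2.0, 3.7]
width: 0.005
```

```bash
python3 - <<'E'
from h import *
st()
cv2.imwrite("pics/wrist15.png",arm.get_image("wrist"))
cv2.imwrite("pics/scene15.png",arm.get_image("scene"))
a=cv2.imread("pics/scene15.png")[90:290,170:370]; cv2.imwrite("pics/scene15c.png",cv2.resize(cv2.convertScaleAbs(a,alpha=1.3),None,fx=3,fy=3,interpolation=cv2.INTER_CUBIC))
E
```

```text
t 42.50 p [ 0.5936 -0.1374  0.0416] F [-13.03  -1.98   3.72] w 0.01 yaw 7.93 tilt [-0.003 -1.    -0.009]
```

View pics/scene15c.png

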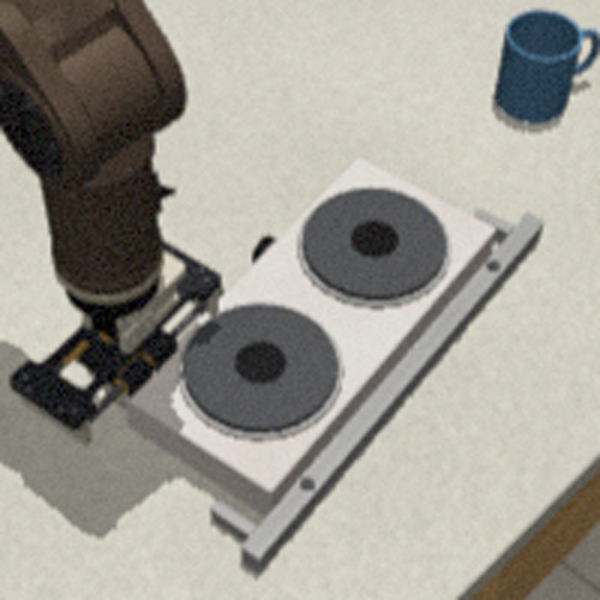

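move_arm([
  {"x": 0,"y": 0,"z": -1.0,"rx": 0,"ry": 0,"rz": 0},
  {"x": 0,"y": 0,"z": -3.0,"rx": 0.008,"ry": 0,"rz": 0},
  {"x": -1.5,"y": 0,"z": -3.0,"rx": 0,"ry": 0,"rz": 0},
])

```text
clock: 42.98
position: [0.5223, -0.1327, 0.042]
ee_rot: [-1.268, 1.107, -1.106]
force: [0.4, -0.1, 1.1]
width: 0.007
```

```bash
python3 - <<'E'
from h import *
to((.51,.176,.04))
cv2.imwrite("pics/top16.png",arm.get_image("top"))
a=cv2.imread("pics/top16.png")[130:245,160:330]; cv2.imwrite("pics/top16c.png",cv2.resize(cv2.convertScaleAbs(a,alpha=1.5),None,fx=4.6,fy=4.6,interpolation=cv2.INTER_CUBIC))
E
```

```text
t 42.98 p [ 0.5223 -0.1327  0.042 ] F [ 0.4  -0.12  1.07] w 0.01 yaw 7.90 tilt [-0.003 -1.     0.002]
tool shift cm [-30.74   0.28   3.02]
```

View pics/top16c.png

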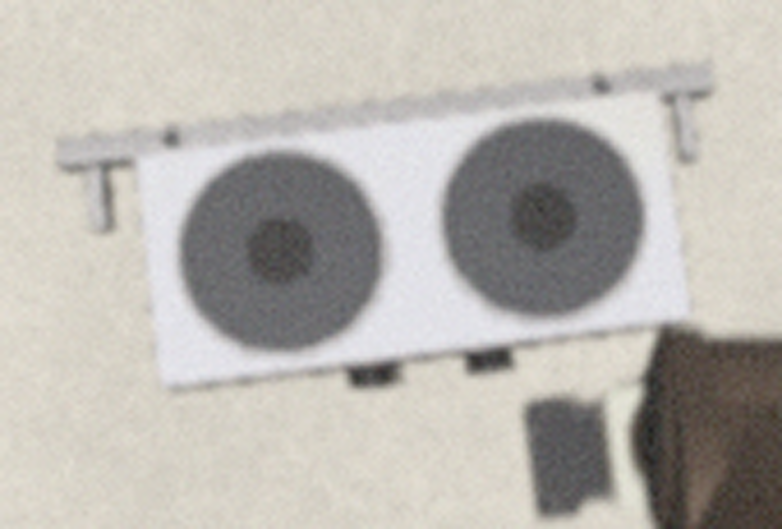

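Flush in the top view (far edge (138,157)→(660,92) along the bar's near edge). One confirming press on the left.

move_arm([
  {"x": -4.6,"y": 0,"z": 0,"rx": 0,"ry": 0.005,"rz": 0},
  {"x": -4.6,"y": 0,"z": 0.2,"rx": 0,"ry": 0,"rz": 0},
  {"x": -4.6,"y": 0,"z": 0.4,"rx": 0,"ry": 0,"rz": 0},
  {"x": -4.6,"y": 0,"z": 0.4,"rx": 0,"ry": 0,"rz": 0},
  {"x": -4.6,"y": 0,"z": 0.4,"rx": 0,"ry": 0,"rz": 0},
  {"x": -4.6,"y": 0,"z": 0.4,"rx": 0,"ry": 0,"rz": 0},
  {"x": -2.6,"y": 0,"z": 0.4,"rx": 0,"ry": 0,"rz": 0},
  {"x": 0,"y": 0,"z": 0,"rx": 0,"ry": 0,"rz": 0},
])

```text
clock: 44.02
position: [0.5007, 0.1824, 0.0455]
ee_rot: [-1.258, 1.109, -1.109]
force: [0.5, 0.7, -0.2]
width: 0.005
```

```bash
python3 - <<'E'
from h import *
to((.538,.179,.04))
E
```

```text
t 44.02 p [0.5007 0.1824 0.0455] F [ 0.49  0.7  -0.17] w 0.00 yaw 7.63 tilt [-0.007 -1.     0.008]
tool shift cm [0.83 0.58 3.65]
```

move_arm([
  {"x": 0.4,"y": 0.25,"z": 0.9,"rx": -0.006,"ry": 0,"rz": -0.006},
  {"x": 0.4,"y": 0.2,"z": 0.9,"rx": 0,"ry": 0,"rz": 0},
  {"x": 0,"y": 0,"z": 0.9,"rx": 0,"ry": 0,"rz": 0},
  {"x": 0,"y": 0,"z": 0.6,"rx": 0,"ry": 0,"rz": 0},
  {"x": 0,"y": 0,"z": 0.2,"rx": 0,"ry": 0,"rz": 0},
])

```text
clock: 44.65
position: [0.5403, 0.1739, 0.0407]
ee_rot: [-1.266, 1.113, -1.117]
force: [-0.0, 0.2, 0.2]
width: 0.006
```

move_arm([
  {"x": 0,"y": -0.02,"z": 0.18,"rx": 0,"ry": 0,"rz": 0},
  {"x": 0,"y": -0.02,"z": 0.18,"rx": 0,"ry": 0,"rz": 0},
  {"x": 0,"y": -0.03,"z": 0.18,"rx": 0,"ry": 0,"rz": 0},
  {"x": 0,"y": -0.03,"z": 0.18,"rx": 0,"ry": 0,"rz": 0},
  {"x": 0,"y": -0.03,"z": 0.18,"rx": 0,"ry": 0,"rz": 0},
  {"x": 0,"y": -0.03,"z": 0.18,"rx": 0,"ry": 0,"rz": 0},
])

```text
clock: 45.4
position: [0.5487, 0.1752, 0.042]
ee_rot: [-1.271, 1.115, -1.114]
force: [-8.4, -0.9, 5.2]
width: 0.004
```

```bash
python3 - <<'E'
from h import *
st()
E
```

```text
t 45.40 p [0.5487 0.1752 0.042 ] F [-8.42 -0.94  5.17] w 0.00 yaw 7.37 tilt [ 0.002 -1.    -0.003]
```

move_arm([
  {"x": 0,"y": -0.1,"z": 0.3,"rx": 0.008,"ry": 0,"rz": 0},
  {"x": 0,"y": -0.1,"z": 0.38,"rx": 0.008,"ry": 0,"rz": 0},
  {"x": 0,"y": -0.12,"z": 0.43,"rx": 0.008,"ry": 0,"rz": 0},
])

```text
clock: 45.78
position: [0.5488, 0.1752, 0.0421]
ee_rot: [-1.272, 1.108, -1.116]
force: [-12.8, -1.1, 3.9]
width: 0.006
```

move_arm([
  {"x": 0,"y": -0.13,"z": 0.46,"rx": 0.008,"ry": 0.001,"rz": 0},
  {"x": 0,"y": -0.13,"z": 0.46,"rx": 0.008,"ry": 0.001,"rz": 0},
])

```text
clock: 46.02
position: [0.5495, 0.1755, 0.0421]
ee_rot: [-1.274, 1.106, -1.117]
force: [-11.5, -0.1, 2.4]
width: 0.007
```

```bash
python3 - <<'E'
from h import *
st()
E
```

```text
t 46.02 p [0.5495 0.1755 0.0421] F [-11.52  -0.07   2.37] w 0.01 yaw 7.61 tilt [ 0.008 -1.     0.001]
```

move_arm([
  {"x": 0,"y": -0.12,"z": 0.47,"rx": 0.006,"ry": 0.002,"rz": 0.002},
  {"x": 0,"y": -0.12,"z": 0.47,"rx": 0.006,"ry": 0.002,"rz": 0.002},
])

```text
clock: 46.28
position: [0.5504, 0.1759, 0.0421]
ee_rot: [-1.275, 1.11, -1.115]
force: [-12.2, -0.9, 4.0]
width: 0.006
```

move_arm([
  {"x": 0,"y": -0.12,"z": 0.47,"rx": 0.006,"ry": 0.002,"rz": 0.002},
])

```text
clock: 46.4
position: [0.5508, 0.1761, 0.0421]
ee_rot: [-1.276, 1.112, -1.114]
force: [-12.8, -0.6, 3.2]
width: 0.0
```

move_arm([
  {"x": 0,"y": -0.12,"z": 0.47,"rx": 0.007,"ry": 0.001,"rz": 0.001},
])

```text
clock: 46.52
position: [0.5511, 0.1763, 0.0421]
ee_rot: [-1.277, 1.113, -1.114]
force: [-13.7, -1.6, 4.2]
width: 0.002
```

```bash
python3 - <<'E'
from h import *
st()
E
```

```text
t 46.52 p [0.5511 0.1763 0.0421] F [-13.69  -1.58   4.2 ] w 0.00 yaw 7.52 tilt [ 0.006 -1.    -0.006]
```

move_arm([
  {"x": 0,"y": -0.14,"z": 0.47,"rx": 0.008,"ry": 0.001,"rz": 0.001},
])

```text
clock: 46.65
position: [0.5511, 0.1763, 0.0422]
ee_rot: [-1.278, 1.113, -1.114]
force: [-13.4, -1.7, 2.9]
width: 0.003
```

move_arm([
  {"x": 0,"y": -0.14,"z": 0.48,"rx": 0.008,"ry": 0.001,"rz": 0.001},
])

```text
clock: 46.78
position: [0.5511, 0.1763, 0.0422]
ee_rot: [-1.279, 1.113, -1.114]
force: [-13.3, -0.6, 3.4]
width: 0.004
```

move_arm([
  {"x": 0,"y": -0.14,"z": 0.48,"rx": 0.008,"ry": 0.001,"rz": 0.001},
])

```text
clock: 46.9
position: [0.5511, 0.1763, 0.0422]
ee_rot: [-1.28, 1.114, -1.113]
force: [-14.2, -0.4, 3.2]
width: 0.005
```

move_arm([
  {"x": 0,"y": -0.16,"z": 0.51,"rx": 0.008,"ry": 0.001,"rz": 0.001},
])

```text
clock: 47.02
position: [0.5511, 0.1762, 0.0422]
ee_rot: [-1.282, 1.114, -1.113]
force: [-13.7, -0.5, 1.0]
width: 0.005
```

move_arm([
  {"x": 0,"y": -0.16,"z": 0.53,"rx": 0.008,"ry": 0.001,"rz": 0.001},
])

```text
clock: 47.15
position: [0.5511, 0.1762, 0.0422]
ee_rot: [-1.284, 1.115, -1.113]
force: [-14.7, -1.4, 3.3]
width: 0.006
```

move_arm([
  {"x": 0,"y": -0.16,"z": 0.54,"rx": 0.008,"ry": 0.001,"rz": 0.001},
])

```text
clock: 47.28
position: [0.5511, 0.1762, 0.0422]
ee_rot: [-1.286, 1.116, -1.112]
force: [-15.4, -1.4, 3.8]
width: 0.004
```

move_arm([
  {"x": 0,"y": 0,"z": -1.0,"rx": 0,"ry": 0,"rz": 0},
  {"x": 0,"y": 0,"z": -4.0,"rx": 0,"ry": 0,"rz": 0},
  {"x": 0,"y": -4.0,"z": -3.0,"rx": 0,"ry": 0,"rz": 0},
  {"x": 0,"y": -5.0,"z": -2.0,"rx": 0,"ry": 0,"rz": 0},
  {"x": 0,"y": 0,"z": 0,"rx": 0,"ry": 0,"rz": 0},
])

```text
clock: 47.9
position: [0.45, 0.1639, 0.1356]
ee_rot: [-1.284, 1.115, -1.112]
force: [0.7, 0.3, 0.3]
width: 0.006
```

```bash
python3 - <<'E'
from h import *
st()
for n in ("scene","top"): cv2.imwrite(f"pics/{n}17.png",arm.get_image(n))
a=cv2.imread("pics/top17.png")[130:245,160:330]; cv2.imwrite("pics/top17c.png",cv2.resize(cv2.convertScaleAbs(a,alpha=1.5),None,fx=4.6,fy=4.6,interpolation=cv2.INTER_CUBIC))
a=cv2.imread("pics/scene17.png")[100:290,180:370]; cv2.imwrite("pics/scene17c.png",cv2.resize(cv2.convertScaleAbs(a,alpha=1.3),None,fx=3.1,fy=3.1,interpolation=cv2.INTER_CUBIC))
# bystanders: image difference start/end
for n in("scene","top"):
    d=cv2.absdiff(cv2.GaussianBlur(cv2.imread(f"pics/{n}0.png"),(5,5),0),cv2.GaussianBlur(cv2.imread(f"pics/{n}17.png"),(5,5),0)).max(2)
    print(n,[(k,int(d[b:b2,a:a2].max())) for k,(a,b,a2,b2) in ({"mug":(92,183,138,218),"bowl":(374,166,422,211),"jar":(380,230,412,254)} if n=="top" else {"mug":(330,90,374,135),"jar":(80,235,118,277),"bowl":(100,276,163,335)}).items()])
E
```

```text
t 47.90 p [0.45   0.1639 0.1356] F [0.73 0.31 0.33] w 0.01 yaw 7.59 tilt [ 0.009 -1.    -0.012]
scene [('mug', 8), ('jar', 8), ('bowl', 8)]
top [('mug', 15), ('bowl', 15), ('jar', 15)]
```

View pics/top17c.png

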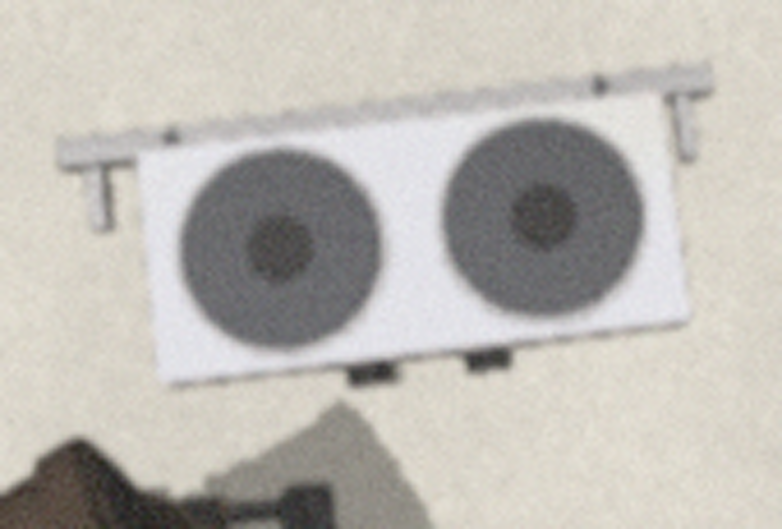

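View pics/scene17c.png

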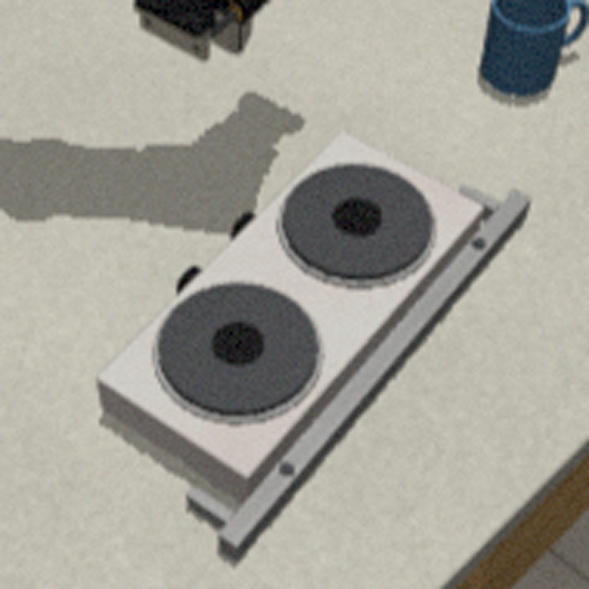

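```bash
python3 - <<'E'
from h import *
gaps((139,152),(661,91))
P=cast("top",uc([(160,383),(688,320)]),.058)[:,:2]-bo; print("near edge bay x",(P@bx*1e3).round(1))
E
```

```text
bay x FL,FR mm [-1.2 -0.5] bay y [ 167.5 -188. ] rel yaw deg 0.1
near edge bay x [-157.6 -157.4]
```

Measured home and flush, with the arm clear, so I'm handing in.

```bash
python3 -c "
from cell import arm
print(arm.sign_off())"
```

```text
the job is handed in; nothing more can be done
None
```

The hotplate is home in its bay with both far ends flush against the bar. I let go of it and handed the job in at about 48 s of the 72 s allowed; the hand-in gives no verdict.

I walked it with alternating pushes on the near face: right, left, right, left, right, then a last press on the left. Both ends were felt to stop on the bar.

**Last press:** the left end stopped dead at about 15.4 N along the push (15.9 N in total). It had been sliding at about 11.5 to 12.8 N, so I estimate 3 to 4 N bearing on the bar.

**Position, from the last top picture:**

| Check | Measured | Limit |
|---|---|---|
| Left far end short of the bar | about 1.2 mm | 3 mm |
| Right far end short of the bar | about 0.5 mm | 3 mm |
| Out of line with the bar | 0.1° | 19° (swing limit on the way) |
| Off centre between the cheeks | about 10 mm to the right | 26 mm |

The camera calibration is only good to about 2 mm. On that basis the pictures alone cannot settle the 3 mm limit; the felt stops at both ends support it.

**Bystanders:** the mug, jar and bowl show no change between the first and last pictures.

**What went less well:**
- **Force on the right end:** it briefly read about 16.9 N in total when it met the bar. That includes about 8 N of vertical rubbing. It is above the 16 N guideline but below the 19 N limit.
- **First left push:** it reached about 16 N in total without moving the hotplate, because the fingers met the face at an angle. I backed off, squared the fingers to the face and tried again.
- **Force between readings:** I read the force only at the end of each call, so short peaks in between were not seen.

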